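# Load the last tube and wind up the centrifuge

### The job

Put the test tube from the rack all the way down into the empty cup of the hand-wound centrifuge's rotor. Then wind the centrifuge fully up: turn its crank clockwise by the loose wooden grip sleeve until it is right against its stop, keeping hold of the sleeve all the way and going gently, so that the crank head is never dragged more than a few millimetres sideways on its soft rubber mount. Let go at the stop, and leave the crucible, the cork borer and the reagent jar where they are.

Things in the scene. Friction and masses are not known exactly. Their poses are not given: they have to be found in the camera images.
- tube_mid (a point): middle (half-way up, on the axis) of the loose frosted glass test tube: 16 mm across (18 mm at the top 4 mm), 110 mm long, 30 g; its z axis points up the tube. It stands upright in the middle hole of a white rack (block 160 x 50 x 45 mm; hole 20 mm wide, 35 mm deep, so the upper 75 mm of the tube stand free).
- pocket (a point): centre of the mouth of the empty upright rotor cup (22 mm bore, 55 mm deep, 29 mm outside). A tube fully down has its middle at this point; 55 mm stand out. x axis: level, away from the rotor axis, which is 55 mm off; z up. Three more cups at 90, 180, 270 degrees hold like tubes. A low guard ring (radius 89 mm, top 44 mm below the mouths) surrounds the rotor.
- sleeve: free-spinning wooden grip sleeve of the cast iron crank: upright cylinder 24 mm across, 74 mm tall; origin at its centre, half-way up, z up. It spins on a pin 70 mm from the upright spindle axis, so it can be held at an unchanged orientation while it goes round a level circle of 70 mm radius. The arm lies 40 mm below its centre; above it only a 4 mm pin head. Turning takes about 2 N at the sleeve.
- housing (a point): centre of the top of the round gear housing (55 mm radius) under the crank, 73 mm below the sleeve's centre. The spindle axis is 9 mm off this point in a level direction that differs from run to run and that no reading gives: find the circle by feel. x and y axes: those of the centrifuge bed; the rotor axis is 210 mm along +y.
- crank (a joint): crank angle in rad, growing clockwise seen from above; starts between 0 and 0.8, hard stop (fully wound) at 7.85, one and a quarter turns from 0. Where zero points is not known. Its ratchet drag holds it where it is left. Winding does not turn the rotor, which is held by its brake.
- mount_x (a joint): sideways shift (m) of the crank head, spindle and all, on its rubber mount, along the x axis of housing; 0 when unloaded, spring rate 2.5 N per mm, so it follows the sideways force on the sleeve. To stay within 4 mm (10 N) either way.
- mount_y (a joint): the same along the housing point's y axis, 2.5 N per mm, within 4 mm either way.
- crucible: white porcelain crucible, 44 mm across and 36 mm tall, loose on the surface, to be left alone; origin under its centre.
- borer: brass cork borer lying down, 130 mm long with a 24 mm knurled grip, loose, to be left alone; origin under it near the front end of the grip.
- reagent: amber jar with a black cap, 60 mm across and 120 mm tall, loose, to be left alone; origin under its centre.

How it is judged (in metres and radians):
On the way, in this order (a step that is already met when the one before it is completed fails the run):
1. the tube stands fully down in the empty rotor cup, the crank not yet turned (distance between tube_mid and pocket below 0.007 m and value of joint crank below 1.2 rad), for 0.2 s.
2. the crank, turned by its held sleeve, has come to its stop (value of joint crank above 7.79 rad), for 0.1 s.
At the end, for the whole second after the job is handed in: The crank rests at its stop (above 7.77 rad of 7.85), not moving; the tube's middle is within 7 mm of the centre of the cup's mouth (fully down); crucible, borer and jar within 20 mm of where they began; nothing is touched by the robot (value of joint crank above 7.77 rad and distance between tube_mid and pocket below 0.007 m and velocity of joint crank between -0.1 and 0.1 rad/s and distance of each of crucible, borer, reagent from where it was at the start of the episode below 0.02 m).
It fails at once if the crank head is dragged more than 4 mm sideways on its mount (10 N) along either bed axis (value of joint any of mount_x, mount_y above 0.004 m or value of joint any of mount_x, mount_y below -0.004 m).
It fails at once if the sleeve is not held by the fingers while the crank is between 1.2 and 7.73 rad (value of joint crank between 1.2 and 7.73 rad and contact force between the fingers and sleeve below 0.2 N).
It fails at once if a bystander (crucible, borer, jar) is moved more than 20 mm (distance of any of crucible, borer, reagent from where it was at the start of the episode above 0.02 m).
It also fails if it takes over 72 s, if anything falls off the work surface, if the arm or the gripper's body presses on something with over 40 N, if the wrist force passes 120 N, or if a joint passes its speed limit or range.

### The arm

A 6-joint arm with a two-finger parallel gripper is mounted at the origin on the work surface. World frame = base frame: x ahead of the robot, y to its left, z up, the work surface at z = 0. Lengths are in mm, angles in rad, forces in N, time in s.
With the tool pointing down it reaches from about 150 to 775 mm from the base axis. Payload 6.1 kg.
Tool frame: the origin (TCP) lies on the mounting face of the last link; the fingertips stand nose_length ahead of it and the grasp point (between the pads) lies 155 mm ahead of it (nose_length is the distance from the TCP to the fingertips, in mm); z points along the fingers, y is the direction in which the jaws open and shut (so a half turn about z gives the same grasp; the last joint's range is limited). The gripper opens to 85 mm and grips with 20 to 120 N. Pads are 22 mm wide; open, the fingers measure 114 mm over their backs; the gripper's body (76 mm by 85 mm) begins 54 mm behind the grasp point. The pads swing forward as they close: fully open they stand 13 mm farther back than shut.
Start: joints at [-1.182, 0.126, -0.04, 1.405, 0, 1.571], TCP at [199.008, -485.803, 404.695] pointing down, gripper open.
Joint ranges: [-2.72, 2.72], [-0.95, 1.95], [-1.27, 1.35], [-1.78, 2.02], [-1.46, 1.47], [-3.14, 3.14]. Speed limits (rad/s): [2.39, 2.39, 3.01, 3.14, 3.14, 3.14].

### API

Orientations are given as a rotation vector (axis times angle).
In Python, from station import get_obs, grab_frame, camera_params, finish_job, nose_length gives the robot as it stands. The module is installed in compiled form; this text tells all that it offers.
- The arm moves only by the tool send_rows, never from a script. Its arguments are lists of equal length, an entry for each row: "delta_pos": the shift along the tool's x, y, z in m, a list of three; "turn": the turn, a rotation vector about the tool's x, y, z in rad, a list of three; "grip": the opening in per cent of the stroke, from 0 (shut) to 100 (fully open). A call has 1 to 5 rows; each row shifts and turns the commanded pose from where the row before left it, along the tool's axes as they then stand; what a row does not reach is not made up. A row lasts 1/10 s, in which the tool goes at most 50 mm and 8.59 degrees, less where a joint would pass 70% of its speed; a pose out of reach is approached as far as the arm can. A call with a gripper value outside its range is refused whole. The fingers move at their own pace and stop on an object; "force" is the grip in N (left out, the last holds). Time passes only in rows, so rows that do not move let the fingers close. It gives the time, the measured TCP pose, the force and the opening at its end, in the units of the state.
- get_obs(): the state, without advancing time (a new reading comes with each control period).
- grab_frame(name): name is "scene" or "top" or "wrist"; returns the picture (400x640x3 uint8, blue, green, red); there is no depth.
- camera_params(name): a dict with "K" (3x3 intrinsics, pixels), "R" (3x3) and "t" (3): a world point X has camera coordinates R X + t. Camera axes: x right, y down, z forward; pixel columns grow to the right and rows downward; lengths in mm; the calibration is good to about 2 mm. A picture is of the moment at which its call begins: read the wrist's pose just before it. camera_params takes no time and is no camera call; for the wrist camera it gives the pose at the moment of the call.
- finish_job(): hands the job in, once; it reports no verdict.
The state is a dict: "t": time; "qpos": joint angles; "qvel": joint speeds; "effort": joint torques, N m; "eef_pos": TCP position; "orientation": TCP orientation; "contact_force": force on the tool from outside, world axes, zero at the start; "wrist_torque": the same for the moment, N m; "opening": finger opening in mm.
Only numpy, scipy, OpenCV 4.12 (cv2) and the standard library are available. Lean on these libraries where they do the work, as an engineer would, in place of code of your own. Each camera call takes 0.05 s, during which the arm holds its last target.

## Working session

There is one attempt and no reset: what is moved stays moved. The work goes in short steps, Python scripts to look and compute and a tool call to move; the robot and the scene stay as the last step left them, time stands still between calls to the robot, and variables do not carry over. Pictures are saved under pics/ and viewed, and the job is handed in when it is done.

Besides the shell and the picture viewer there is one more tool, called as a command line: name --argument value ..., lists and objects as JSON in quotes. send_rows: Moves the arm, as the interface text tells. Its arguments: {"type":"object","properties":{"delta_pos":{"type":"array"},"turn":{"type":"array"},"grip":{"type":"array"},"force":{"type":"number"}},"required":["delta_pos","turn","grip"]}

```bash
mkdir -p pics; ls; python3 - <<'E'
from station import *
import cv2
o=get_obs();print(o)
print(nose_length if not callable(nose_length) else nose_length())
for n in ["scene","top","wrist"]:
    p=camera_params(n);print(n,p)
    cv2.imwrite(f"pics/{n}0.png",grab_frame(n))
E
```

```text
pics
{'t': 0.0, 'qpos': array([-1.18202659e+00,  1.26401635e-01, -4.06658290e-02,  1.40543963e+00,
       -2.10175501e-05,  1.57082382e+00]), 'qvel': array([ 0.00085304,  0.00173941, -0.0007344 ,  0.0009233 ,  0.0011599 ,
        0.00067419]), 'effort': array([-3.17376027e-03, -4.35913396e+01,  3.52927172e+01,  1.74447312e-02,
       -3.67325072e-05,  2.36406845e-05]), 'eef_pos': array([ 198.94114861, -485.68218213,  403.89043604]), 'orientation': array([-3.08079136e+00, -6.06473760e-01,  5.51214719e-04]), 'contact_force': array([ 0.1655097 , -0.25554278, -0.20465261]), 'wrist_torque': array([ 0.00565642,  0.02087447, -0.01679467]), 'opening': 85.64751732223392}
173.4
scene {'K': array([[368.91315276,   0.        , 323.77576573],
       [  0.        , 368.91315276, 198.29750449],
       [  0.        ,   0.        ,   1.        ]]), 'R': array([[-0.28731833,  0.95774589, -0.01307649],
       [ 0.72045497,  0.20709579, -0.66185797],
       [-0.63118366, -0.19958495, -0.7495152 ]]), 't': array([ 199.01074439, -278.62545849, 1274.02766045])}
top {'K': array([[389.73387091,   0.        , 317.9537718 ],
       [  0.        , 389.73387091, 198.8694833 ],
       [  0.        ,   0.        ,   1.        ]]), 'R': array([[ 0.0046426 , -0.99997877, -0.0045727 ],
       [-0.98385287, -0.00374948, -0.17893988],
       [ 0.17891894,  0.00532961, -0.98384938]]), 't': array([ -36.97579409,  533.92515565, 1086.37739268])}
wrist {'K': array([[277.55601483,   0.        , 321.23472655],
       [  0.        , 277.55601483, 196.73244805],
       [  0.        ,   0.        ,   1.        ]]), 'R': array([[ 0.37872857, -0.92550576, -0.00193674],
       [-0.88543814, -0.36293989,  0.29029975],
       [-0.26937701, -0.10822994, -0.9569338 ]]), 't': array([-523.87956323,  -36.90637861,  380.23405438])}
```

View pics/scene0.png

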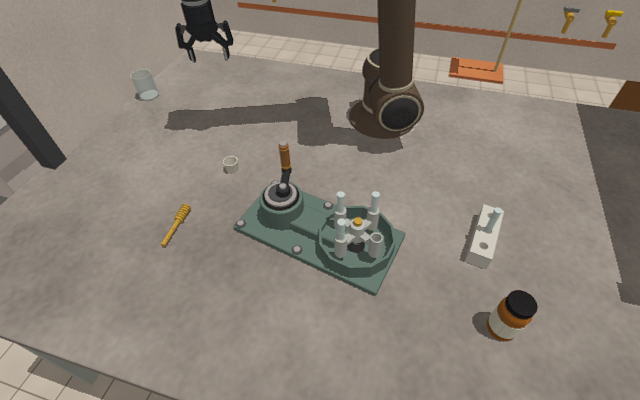

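View pics/top0.png

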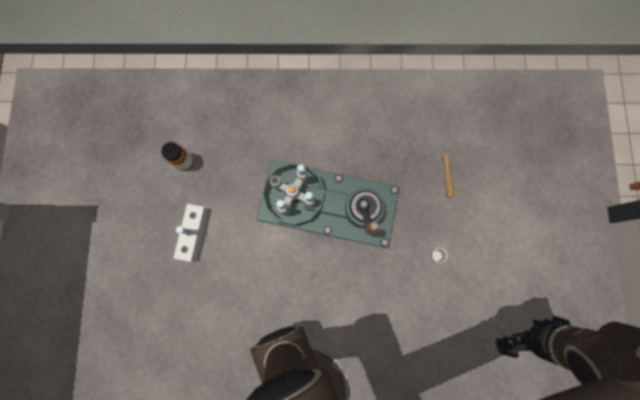

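View pics/wrist0.png

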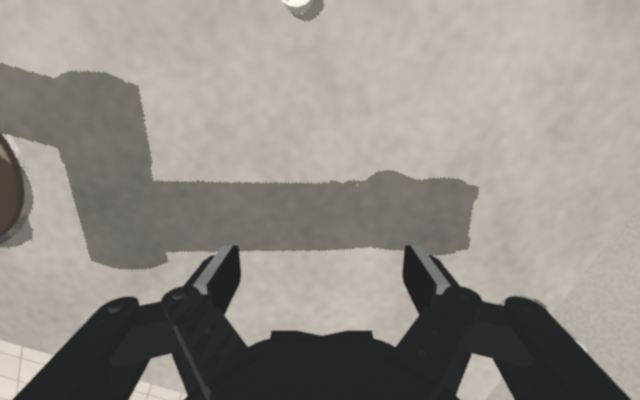

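```bash
cat > h.py <<'E'
import numpy as np,cv2
from station import *
from scipy.spatial.transform import Rotation as Ro
def ray(cam,px,p=None):
    p=p or camera_params(cam)
    d=np.linalg.solve(p['K'],[px[0],px[1],1.]);C=-p['R'].T@p['t'];return C,p['R'].T@d
def onz(cam,px,z,p=None):
    C,d=ray(cam,px,p);return C+d*(z-C[2])/d[2]
def tri(obs):
    A=np.zeros((3,3));b=np.zeros(3);rs=[]
    for o in obs:
        C,d=ray(*o);d=d/np.linalg.norm(d);M=np.eye(3)-np.outer(d,d);A+=M;b+=M@C;rs.append((C,M))
    X=np.linalg.solve(A,b);return X,[round(float(np.linalg.norm(M@(X-C))),1) for C,M in rs]
def proj(cam,X,p=None):
    p=p or camera_params(cam);c=p['R']@np.array(X,float)+p['t'];u=p['K']@c;return u[:2]/u[2]
def crop(src,dst,x0,y0,w,h,s):
    im=cv2.imread(src)[y0:y0+h,x0:x0+w];im=cv2.resize(im,None,fx=s,fy=s,interpolation=cv2.INTER_CUBIC)
    st=10 if s>=5 else 20
    for x in range((x0+st-1)//st*st,x0+w,st):
        cv2.line(im,((x-x0)*s,0),((x-x0)*s,6),(0,0,255),1);cv2.putText(im,str(x),((x-x0)*s+1,16),0,.35,(0,0,255),1)
    for y in range((y0+st-1)//st*st,y0+h,st):
        cv2.line(im,(0,(y-y0)*s),(6,(y-y0)*s),(0,0,255),1);cv2.putText(im,str(y),(8,(y-y0)*s+4),0,.35,(0,0,255),1)
    cv2.imwrite(dst,im)
E
python3 -c "
from h import *
crop('pics/scene0.png','pics/s1.png',230,130,180,150,4)
crop('pics/top0.png','pics/t1.png',245,150,160,100,5)
crop('pics/scene0.png','pics/s2.png',460,195,60,80,7)
crop('pics/top0.png','pics/t2.png',155,190,60,80,7)
"
```

```text
(no output)
```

View pics/s1.png

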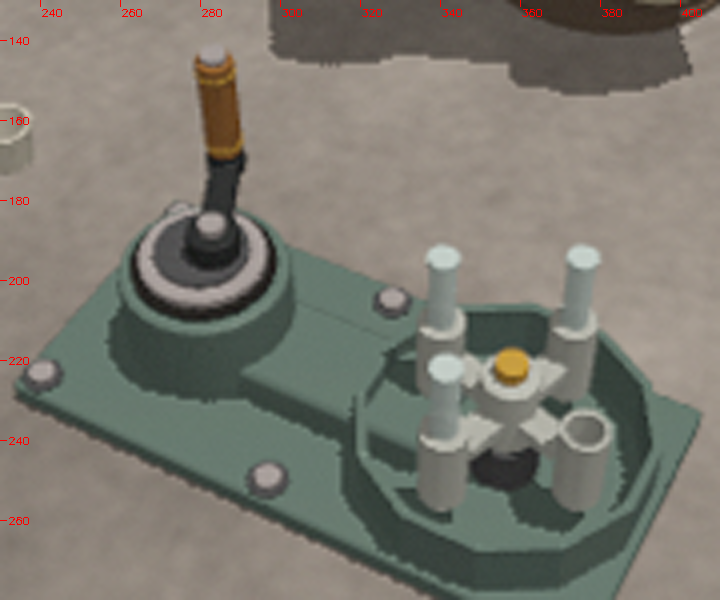

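View pics/t1.png

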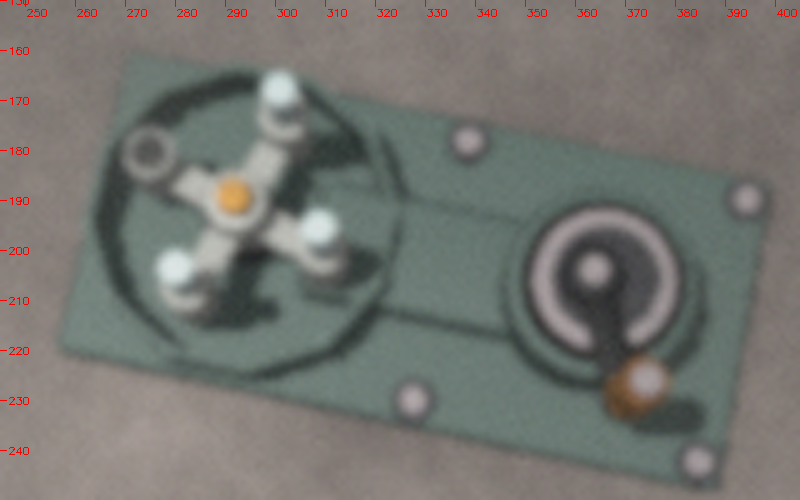

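View pics/s2.png

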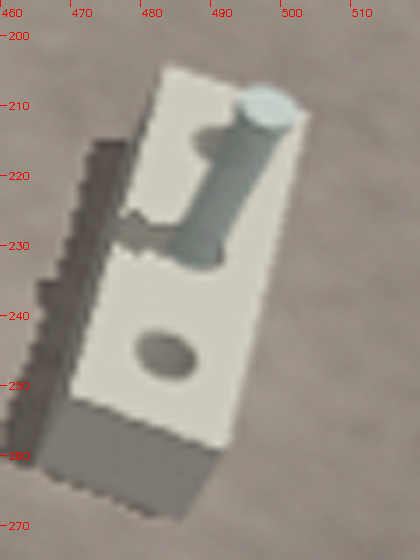

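View pics/t2.png

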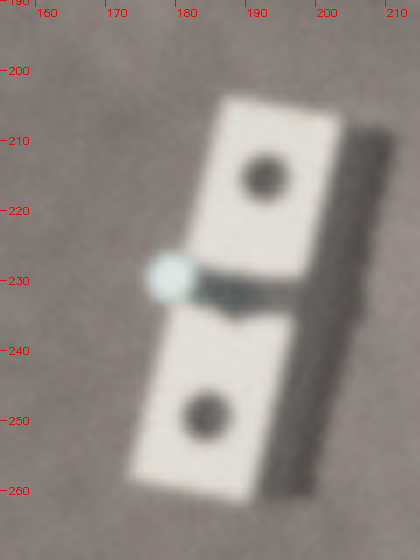

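```bash
python3 - <<'E'
from h import *
def T(n,s,t):
    X,r=tri([('scene',np.array(s)-.5),('top',np.array(t)-.5)]);print(n,X.round(1),r);return X
T('tubetop',(496.5,210),(178.7,229.5))
T('cupmouth',(375.5,237.5),(272.8,180))
a=[T('t1',(338.3,193.5),(298.8,167.5)),T('t2',(373.5,193.5),(307,195)),T('t3',(339,221.5),(278,203.5))]
T('rotorcap',(355.8,220),(290.3,188.8))
T('sleevepin',(280.3,143),(372,225.8))
T('spindlecap',(280,185),(361.8,203.5))
for p in [(190.7+.5,215),(183,248.5)]: print('rackholes',onz('top',np.array(p)-.5,45))
for p in [(484,245.5)]: print('rackhole scene',onz('scene',np.array(p)-.5,45))
for p in [(185.5,203.8),(202,206.5),(173,258),(190,261.5)]: print('rack corner',onz('top',np.array(p)-.5,45))
for z in (60,70,80,90): print(z,'ring ctr top',onz('top',(363.7,206),z), 'scene',onz('scene',(277.5,193.5),z))
E
```

```text
tubetop [437.  337.1 121.8] [2.5, 2.5]
cupmouth [578.2  88.6 107.4] [3.7, 3.7]
t1 [582.5   6.5 230.6] [7.0, 7.0]
t2 [518.3  27.7 175. ] [33.7, 33.7]
t3 [528.1  35.1  88. ] [45.2, 45.2]
rotorcap [551.3  37.9 118.7] [4.4, 4.4]
sleevepin [ 441.9 -174.5  204.8] [6.7, 6.7]
spindlecap [ 509.7 -157.3  133.8] [6.1, 6.1]
rackholes [487.12359312 334.38869287  45.        ]
rackholes [390.44633076 351.75773441  45.        ]
rackhole scene [485.48462174 330.78658971  45.        ]
rack corner [520.01985969 353.12565203  45.        ]
rack corner [512.22969647 304.45661004  45.        ]
rack corner [363.46488858 378.46390416  45.        ]
rack corner [353.84889133 329.38428009  45.        ]
60 ring ctr top [ 511.61798324 -166.10709498   60.        ] scene [ 478.95186414 -189.62402297   60.        ]
70 ring ctr top [ 509.98317526 -164.97194099   70.        ] scene [ 487.12903719 -185.2627357    70.        ]
80 ring ctr top [ 508.34836729 -163.83678701   80.        ] scene [ 495.30621024 -180.90144842   80.        ]
90 ring ctr top [ 506.71355931 -162.70163302   90.        ] scene [ 503.48338328 -176.54016115   90.        ]
```

```bash
python3 - <<'E'
from h import *
def c1(u):return np.array([230+u[0]/4,130+u[1]/4])-.5
def d1(u):return np.array([245+u[0]/5,150+u[1]/5])-.5
def c2(u):return np.array([460+u[0]/7,195+u[1]/7])-.5
def d2(u):return np.array([155+u[0]/7,190+u[1]/7])-.5
def T(n,s,t):
    X,r=tri([('scene',s),('top',t)]);print(n,X.round(1),r);return X
T('tubetop',c2((267,107)),d2((172,278)))
T('hole',c2((166,355)),d2((265,179)))
T('cupmouth',c1((585,430)),d1((150,152)))
T('t1',c1((443,258)),d1((320,227)));T('t2',c1((583,258)),d1((175,267)));T('t3',c1((445,368)),d1((280,88)))
T('rotorcap',c1((512,362)),d1((234,196)))
T('sleevepin',c1((212,54)),d1((647,380)))
T('spindlecap',c1((211,223)),d1((595,268)))
T('ring',c1((205,257)),d1((603,280)))
for p in [(265,179),(207,418)]: print('rackholes',onz('top',d2(p),45))
for p in [(166,355)]: print('rackhole scene',onz('scene',c2(p),45))
for p in [(222,95),(343,115),(130,478),(253,500)]: print('rack corner',onz('top',d2(p),45))
for n,s,t in [('bolts',(392,300),(468,141)),('b2',(268,478),(413,400)),('b3',(41,373),(0,0))]:
  print(n)
T('boltnear -x', c1((392,300)), d1((413,400)))
T('bolt +x', c1((268,478)), d1((468,141)))
T('bolt far', c1((41,373)), d1((747,198)))
E
```

```text
tubetop [436.6 338.2 120.5] [0.3, 0.3]
hole [485.6 330.1  44. ] [0.3, 0.3]
cupmouth [577.   86.4 105.1] [0.0, 0.0]
t1 [524.  -10.2 160.8] [0.3, 0.3]
t2 [502.5  65.1 160.9] [0.0, 0.0]
t3 [599.1  11.3 161.3] [0.1, 0.1]
rotorcap [549.9  38.3 115.6] [0.0, 0.0]
sleevepin [ 439.8 -175.1  202.1] [0.7, 0.7]
spindlecap [ 508.1 -157.8  130.1] [0.1, 0.1]
ring [ 507.1 -165.8   96.2] [0.1, 0.1]
rackholes [485.47039966 329.46796619  45.        ]
rackholes [387.02080567 347.03148265  45.        ]
rackhole scene [486.29780149 330.15410863  45.        ]
rack corner [520.70985473 349.62158525  45.        ]
rack corner [512.46318867 298.63431748  45.        ]
rack corner [362.66813429 376.77759332  45.        ]
rack corner [354.06404501 326.14547689  45.        ]
bolts
b2
b3
boltnear -x [447.6 -62.3  21.7] [0.5, 0.5]
bolt +x [604.1 -95.2  20.8] [0.3, 0.3]
bolt far [ 569.6 -262.1   21.8] [0.5, 0.5]
```

```bash
cat >> h.py <<'E'
def st():
    o=get_obs();R=Ro.from_rotvec(o['orientation']).as_matrix()
    print('t',round(o['t'],2),'pos',o['eef_pos'].round(1),'yaw_y',round(float(np.degrees(np.arctan2(R[1,1],R[0,1]))),2),'tilt',(1e3*R[:2,2]).round(1),'F',o['contact_force'].round(2),'op',round(o['opening'],1),'q',o['qpos'].round(3));return o,R
E
python3 - <<'E'
from h import *
o,R=st();print(R.round(3))
E
```

```text
t 0.15 pos [ 199.  -485.7  404.1] yaw_y -67.72 tilt [-0.5  1.2] F [ 0.2  -0.4  -0.28] op 85.2 q [-1.182  0.126 -0.04   1.405  0.     1.571]
[[ 0.925  0.379 -0.   ]
 [ 0.379 -0.925  0.001]
 [ 0.    -0.001 -1.   ]]
```

send_rows --delta_pos '[[0,0,0],[0,0,0],[0,0,0],[0,0,0],[0,0,0]]' --turn '[[0,0,-0.1365],[0,0,-0.1365],[0,0,-0.1365],[0,0,-0.1365],[0,0,-0.1365]]' --grip '[50,50,50,50,50]'

```text
t: 0.65
eef_pos: [199.0, -485.8, 404.4]
orientation: [-2.696, -1.611, -0.0]
contact_force: [-0.5, -0.4, 0.8]
opening: 42.8
```

send_rows --delta_pos '[[0.0419,-0.0093,0],[0.0419,-0.0093,0],[0.0419,-0.0093,0],[0.0419,-0.0093,0],[0.0419,-0.0093,0]]' --turn '[[0,0,0],[0,0,0],[0,0,0],[0,0,0],[0,0,0]]' --grip '[50,50,50,50,50]'

```text
t: 1.15
eef_pos: [258.5, -278.0, 404.4]
orientation: [-2.702, -1.602, -0.0]
contact_force: [0.6, 0.4, -0.1]
opening: 42.4
```

send_rows --delta_pos '[[0.0419,-0.0093,0],[0.0419,-0.0093,0],[0.0419,-0.0093,0],[0.0419,-0.0093,0],[0.0419,-0.0093,0]]' --turn '[[0,0,0],[0,0,0],[0,0,0],[0,0,0],[0,0,0]]' --grip '[50,50,50,50,50]'

```text
t: 1.65
eef_pos: [317.8, -71.8, 404.8]
orientation: [2.702, 1.603, 0.001]
contact_force: [0.6, -0.4, 0.2]
opening: 43.0
```

send_rows --delta_pos '[[0.0419,-0.0093,0],[0.0419,-0.0093,0],[0.0419,-0.0093,0],[0.0419,-0.0093,0],[0.0419,-0.0093,0]]' --turn '[[0,0,0],[0,0,0],[0,0,0],[0,0,0],[0,0,0]]' --grip '[50,50,50,50,50]'

```text
t: 2.15
eef_pos: [377.5, 134.7, 404.7]
orientation: [2.701, 1.604, 0.0]
contact_force: [1.2, -0.5, 0.3]
opening: 42.9
```

send_rows --delta_pos '[[0.0419,-0.0093,0],[0.0419,-0.0093,0],[0.0419,-0.0093,0],[0.0419,-0.0093,0],[0.0419,-0.0093,0]]' --turn '[[0,0,0],[0,0,0],[0,0,0],[0,0,0],[0,0,0]]' --grip '[50,50,50,50,50]'

```text
t: 2.65
eef_pos: [437.2, 340.8, 404.3]
orientation: [2.701, 1.604, -0.001]
contact_force: [1.2, 0.1, 0.5]
opening: 42.9
```

send_rows --delta_pos '[[0,0,0.03]]' --turn '[[0,0,0]]' --grip '[50]'

```text
t: 2.75
eef_pos: [439.0, 343.8, 376.5]
orientation: [-2.697, -1.608, -0.011]
contact_force: [1.1, -0.7, -0.4]
opening: 42.6
```

```bash
python3 - <<'E'
from h import *
o,R=st();p=camera_params('wrist');cv2.imwrite('pics/w1.png',grab_frame('wrist'))
for z in (0,): print(proj('wrist',(436.4,338.3,120),p))
g=o['eef_pos']+R[:,2]*155;print('grasp',g)
d=np.array([436.4,338.3,0])-g;print('to go tool',(R.T@d).round(1))
print('grasp px',proj('wrist',g,p))
np.savez('w1.npz',**p)
E
```

```text
t 2.75 pos [439.  343.8 376.5] yaw_y -28.41 tilt [4.9 4.9] F [ 1.14 -0.75 -0.36] op 42.6 q [ 6.640e-01  1.850e-01 -3.100e-02  1.348e+00  1.000e-03  2.731e+00]
[320.7285799  212.29425444]
grasp [439.73984701 344.53284796 221.51119671]
to go tool [ -8.6  -0.4 221.5]
grasp px [320.73605439 266.64223704]
```

View pics/w1.png

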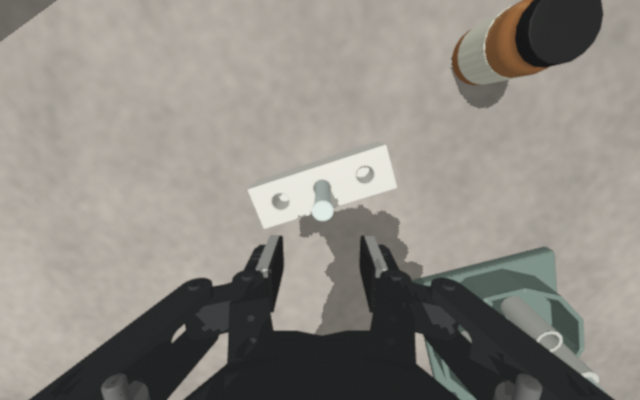

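send_rows --delta_pos '[[0,0,0.03],[0,0,0.0],[0,0,0.0]]' --turn '[[0,0,0],[0,0,0],[0,0,0]]' --grip '[50,50,50]'

```text
t: 3.1
eef_pos: [436.8, 338.3, 344.9]
orientation: [2.702, 1.603, -0.003]
contact_force: [-0.1, 0.2, 0.6]
opening: 42.9
```

```bash
python3 - <<'E'
from h import *
o,R=st()
p=camera_params('wrist');cv2.imwrite('pics/w2.png',grab_frame('wrist'))
np.savez('w2.npz',**p)
g=o['eef_pos']+R[:,2]*155;print('grasp',g)
d=np.array([436.4,338.3,100])-g;print('to go tool',(R.T@d).round(1))
print(proj('wrist',(436.4,338.3,120),p))
crop('pics/w2.png','pics/w2c.png',240,150,160,120,5)
E
```

```text
t 3.1 pos [436.8 338.3 344.9] yaw_y -28.65 tilt [-1.3 -1.1] F [-0.05  0.22  0.61] op 42.9 q [ 0.659  0.184 -0.101  1.287 -0.     2.73 ]
grasp [436.6318148  338.11509289 189.91999561]
to go tool [ 0.2 -0.2 89.9]
[320.56402005 216.82576616]
```

View pics/w2c.png

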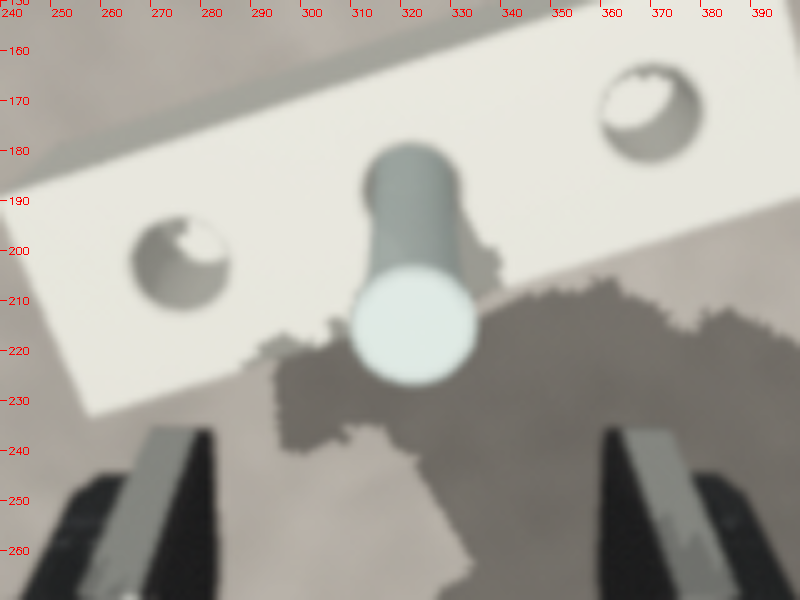

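send_rows --delta_pos '[[0,0,0.03],[0,0,0.03],[0,0,0.02],[0,0,0.01],[0,0,0]]' --turn '[[0,0,0],[0,0,0],[0,0,0],[0,0,0],[0,0,0]]' --grip '[50,50,50,50,50]'

```text
t: 3.65
eef_pos: [437.2, 338.6, 254.8]
orientation: [2.702, 1.603, -0.001]
contact_force: [-0.5, -0.7, -0.3]
opening: 42.9
```

send_rows --delta_pos '[[0,0,0],[0,0,0],[0,0,0],[0,0,0],[0,0,0]]' --turn '[[0,0,0],[0,0,0],[0,0,0],[0,0,0],[0,0,0]]' --grip '[10,10,10,10,10]' --force 25

```text
t: 4.15
eef_pos: [437.6, 339.3, 256.5]
orientation: [-2.701, -1.603, -0.005]
contact_force: [-1.2, -1.0, 5.1]
opening: 15.3
```

```bash
python3 - <<'E'
from h import *
o,R=st()
cv2.imwrite('pics/w3.png',grab_frame('wrist'))
E
```

```text
t 4.15 pos [437.6 339.3 256.5] yaw_y -28.62 tilt [2.6 1.8] F [-1.21 -0.99  5.06] op 15.3 q [ 0.659  0.218 -0.257  1.093 -0.     2.73 ]
```

View pics/w3.png

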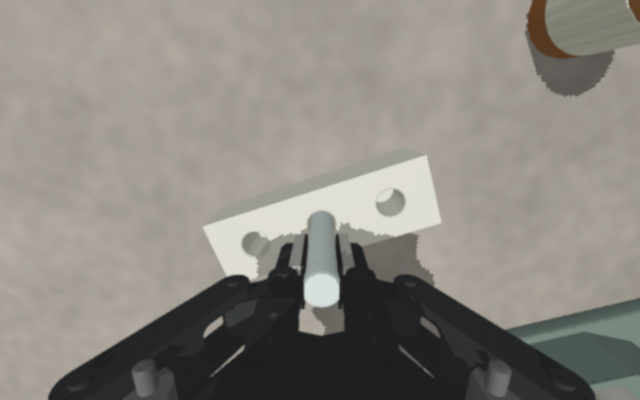

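send_rows --delta_pos '[[0,0,-0.01],[0,0,-0.03],[0,0,-0.03],[0,0,-0.03],[0,0,-0.03]]' --turn '[[0,0,0],[0,0,0],[0,0,0],[0,0,0],[0,0,0]]' --grip '[10,10,10,10,10]'

```text
t: 4.7
eef_pos: [436.9, 338.7, 386.6]
orientation: [-2.701, -1.604, -0.0]
contact_force: [0.6, 0.4, -0.5]
opening: 15.5
```

send_rows --delta_pos '[[0,0,0],[0,0,0]]' --turn '[[0,0,0],[0,0,0]]' --grip '[10,10]'

```text
t: 4.9
eef_pos: [437.2, 339.0, 385.7]
orientation: [-2.701, -1.603, -0.003]
contact_force: [-0.2, 0.1, -1.0]
opening: 15.1
```

```bash
python3 - <<'E'
from h import *
o,R=st()
cv2.imwrite('pics/s4.png',grab_frame('scene'))
d=np.array([577,86.5,0])-o['eef_pos'];print('to go tool',(R.T@d).round(1))
crop('pics/s4.png','pics/s4c.png',400,100,140,150,5)
E
```

```text
t 4.9 pos [437.2 339.  385.7] yaw_y -28.62 tilt [1.4 1.1] F [-0.22  0.07 -1.04] op 15.1 q [ 0.66   0.179 -0.019  1.371  0.     2.73 ]
to go tool [-155.3  243.4  385.6]
```

View pics/s4c.png

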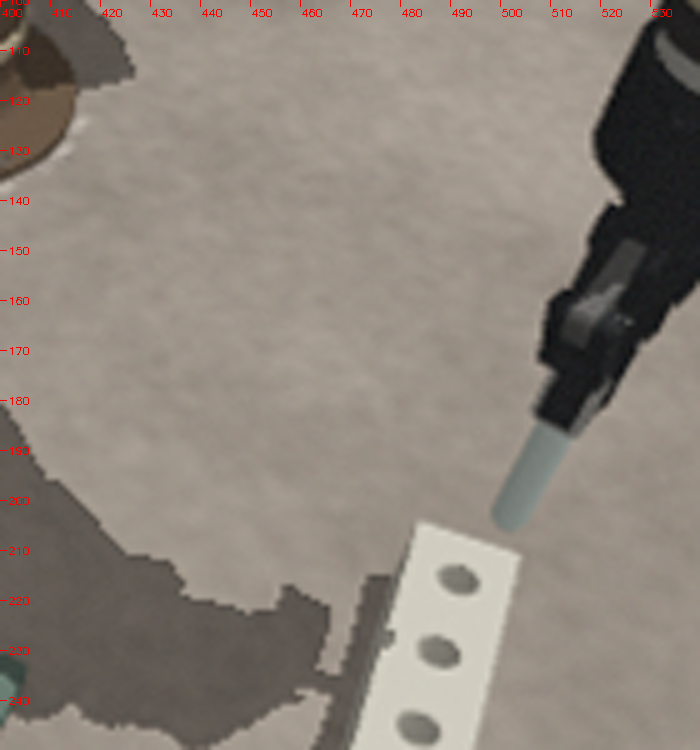

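send_rows --delta_pos '[[-0.0194,0.0304,0],[-0.0194,0.0304,0],[-0.0194,0.0304,0],[-0.0194,0.0304,0],[-0.0194,0.0304,0]]' --turn '[[0,0,0],[0,0,0],[0,0,0],[0,0,0],[0,0,0]]' --grip '[10,10,10,10,10]'

```text
t: 5.45
eef_pos: [524.2, 179.6, 383.1]
orientation: [-2.701, -1.604, 0.004]
contact_force: [0.1, 0.7, -0.4]
opening: 15.1
```

send_rows --delta_pos '[[-0.0194,0.0304,0],[-0.0194,0.0304,0],[-0.0194,0.0304,0],[0,0,0],[0,0,0]]' --turn '[[0,0,0],[0,0,0],[0,0,0],[0,0,0],[0,0,0]]' --grip '[10,10,10,10,10]'

```text
t: 5.95
eef_pos: [576.3, 85.5, 383.1]
orientation: [-2.702, -1.6, 0.004]
contact_force: [-0.5, 0.4, 0.1]
opening: 15.3
```

```bash
python3 - <<'E'
from h import *
o,R=st()
for n in ('scene','top','wrist'): cv2.imwrite(f'pics/{n}5.png',grab_frame(n))
d=np.array([577,86.5,0])-o['eef_pos'];print('to go tool',(R.T@d).round(1))
crop('pics/scene5.png','pics/s5c.png',310,140,130,130,5)
for z in (106,140,155): print(proj('scene',(577,86.5,z)))
E
```

```text
t 5.95 pos [576.3  85.5 383.1] yaw_y -28.72 tilt [-2.9 -0.1] F [-0.47  0.41  0.13] op 15.3 q [0.147 0.238 0.049 1.385 0.    2.219]
to go tool [  1.8   1.1 383.1]
[375.80920642 236.78661541]
[377.28447218 227.49189692]
[377.96611233 223.19731251]
```

View pics/s5c.png

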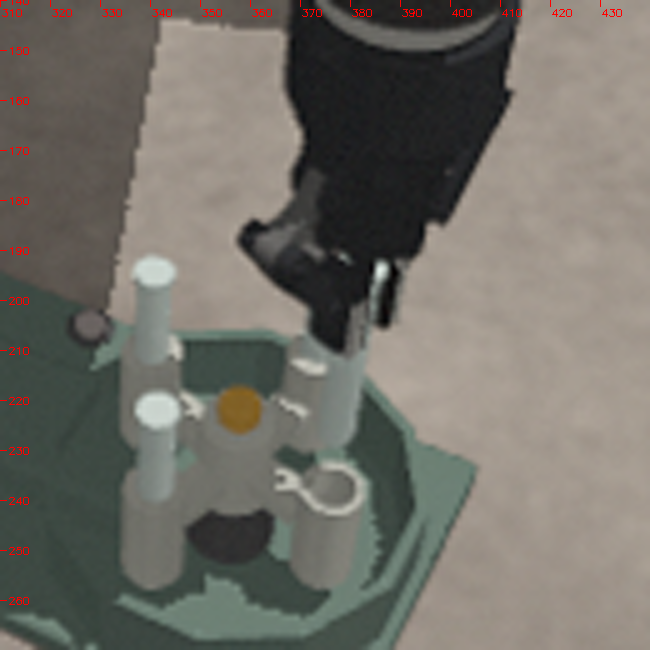

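View pics/wrist5.png

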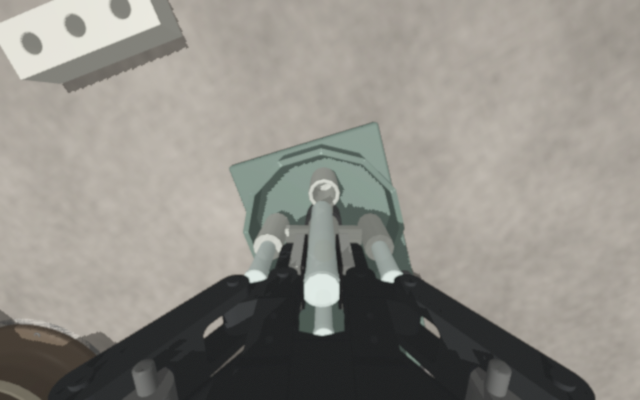

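send_rows --delta_pos '[[0.0015,0.0012,0],[0,0,0.01],[0,0,0.01],[0,0,0],[0,0,0]]' --turn '[[0,0,0],[0,0,0],[0,0,0],[0,0,0],[0,0,0]]' --grip '[10,10,10,10,10]'

```text
t: 6.6
eef_pos: [577.8, 87.0, 364.0]
orientation: [-2.701, -1.604, 0.002]
contact_force: [0.1, 0.2, 0.5]
opening: 15.5
```

```bash
python3 - <<'E'
from h import *
o,R=st()
for n in ('scene','wrist'): cv2.imwrite(f'pics/{n}6.png',grab_frame(n))
a=cv2.imread('pics/scene6.png')[190:270,330:410];b=cv2.imread('pics/wrist6.png')[150:310,270:375]
a=cv2.resize(a,(400,400),interpolation=3);b=cv2.resize(b,(262,400),interpolation=3)
cv2.imwrite('pics/c6.png',np.hstack([a,b]))
E
```

```text
t 6.6 pos [577.8  87.  364. ] yaw_y -28.61 tilt [-1.3 -0.2] F [0.14 0.2  0.55] op 15.5 q [0.149 0.241 0.012 1.342 0.    2.22 ]
```

View pics/c6.png

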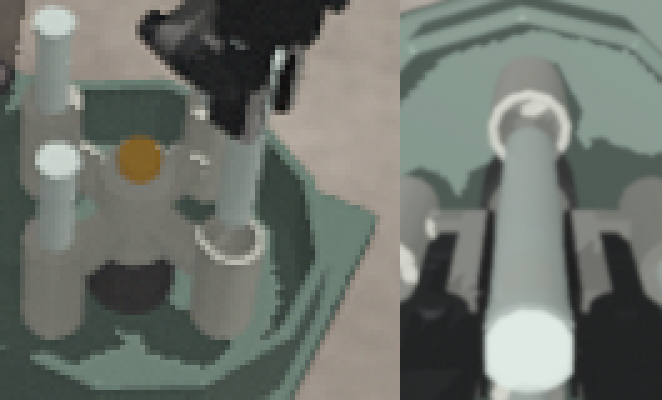

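send_rows --delta_pos '[[0,0,0.007],[0,0,0.007],[0,0,0.007],[0,0,0],[0,0,0]]' --turn '[[0,0,0],[0,0,0],[0,0,0],[0,0,0],[0,0,0]]' --grip '[10,10,10,10,10]'

```text
t: 7.2
eef_pos: [578.0, 86.9, 343.3]
orientation: [-2.701, -1.603, 0.001]
contact_force: [0.2, -0.2, -0.9]
opening: 15.4
```

```bash
python3 - <<'E'
from h import *
o,R=st()
for n in ('scene','wrist'): cv2.imwrite(f'pics/{n}7.png',grab_frame(n))
a=cv2.imread('pics/scene7.png')[190:270,330:410];b=cv2.imread('pics/wrist7.png')[150:310,270:375]
a=cv2.resize(a,(400,400),interpolation=3);b=cv2.resize(b,(262,400),interpolation=3)
cv2.imwrite('pics/c7.png',np.hstack([a,b]))
E
```

```text
t 7.2 pos [578.   86.9 343.3] yaw_y -28.62 tilt [-0.7 -0.1] F [ 0.2  -0.23 -0.94] op 15.4 q [ 0.149  0.244 -0.03   1.297  0.     2.22 ]
```

View pics/c7.png

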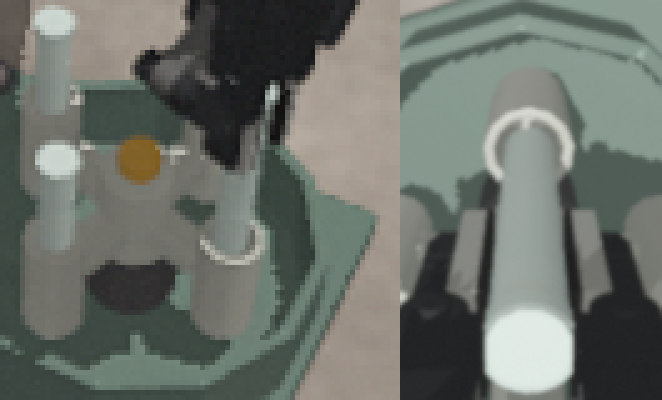

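send_rows --delta_pos '[[-0.0006,0.0003,0.008],[0,0,0.008],[0,0,0.008],[0,0,0.008],[0,0,0.006]]' --turn '[[0,0,0],[0,0,0],[0,0,0],[0,0,0],[0,0,0]]' --grip '[10,10,10,10,10]'

```text
t: 7.8
eef_pos: [577.8, 86.2, 304.5]
orientation: [-2.701, -1.603, 0.002]
contact_force: [-1.1, -0.2, 0.4]
opening: 15.4
```

send_rows --delta_pos '[[0,0,0.002],[0,0,0.001],[0,0,0]]' --turn '[[0,0,0],[0,0,0],[0,0,0]]' --grip '[10,10,10]'

```text
t: 8.1
eef_pos: [578.1, 86.3, 302.8]
orientation: [2.701, 1.603, 0.0]
contact_force: [-0.0, 0.5, 0.1]
opening: 15.2
```

send_rows --delta_pos '[[0,0,0.002],[0,0,0.002],[0,0,0.0]]' --turn '[[0,0,0],[0,0,0],[0,0,0]]' --grip '[10,10,10]'

```text
t: 8.4
eef_pos: [578.0, 86.2, 298.5]
orientation: [-2.701, -1.603, 0.0]
contact_force: [-0.3, 0.5, -0.2]
opening: 15.5
```

send_rows --delta_pos '[[0,0,0.001],[0,0,0.001],[0,0,0.0]]' --turn '[[0,0,0],[0,0,0],[0,0,0]]' --grip '[10,10,10]'

```text
t: 8.7
eef_pos: [578.1, 86.3, 297.5]
orientation: [2.701, 1.603, 0.002]
contact_force: [-1.3, -1.0, 3.5]
opening: 15.2
```

```bash
python3 - <<'E'
from h import *
o,R=st()
cv2.imwrite('pics/scene8.png',grab_frame('scene'))
crop('pics/scene8.png','pics/c8.png',320,170,100,100,6)
for z in (106,161): print(proj('scene',(577,86.5,z)))
E
```

```text
t 8.7 pos [578.1  86.3 297.5] yaw_y -28.62 tilt [1.1 0.2] F [-1.33 -0.95  3.46] op 15.2 q [ 0.148  0.256 -0.115  1.198  0.     2.218]
[375.80920642 236.78661541]
[378.24432814 221.44445033]
```

View pics/c8.png

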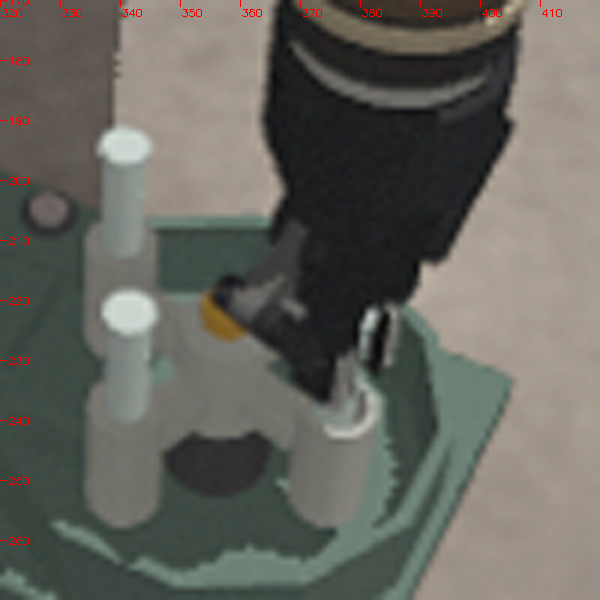

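send_rows --delta_pos '[[0,0,0],[0,0,0],[0,0,0]]' --turn '[[0,0,0],[0,0,0],[0,0,0]]' --grip '[45,45,45]'

```text
t: 9.05
eef_pos: [578.0, 86.3, 296.3]
orientation: [-2.701, -1.603, 0.001]
contact_force: [-0.1, -0.8, -0.1]
opening: 38.4
```

send_rows --delta_pos '[[0,0,-0.02],[0,0,-0.04],[0,0,-0.045],[0,0,0],[0,0,0]]' --turn '[[0,0,0],[0,0,0],[0,0,0],[0,0,0],[0,0,0]]' --grip '[45,45,45,45,45]'

```text
t: 9.55
eef_pos: [578.3, 86.3, 402.8]
orientation: [2.701, 1.603, 0.004]
contact_force: [0.3, 0.2, 0.0]
opening: 38.4
```

```bash
python3 - <<'E'
from h import *
o,R=st()
p=camera_params('wrist');cv2.imwrite('pics/w9.png',grab_frame('wrist'));np.savez('w9.npz',**p)
cv2.imwrite('pics/scene9.png',grab_frame('scene'))
crop('pics/scene9.png','pics/c9.png',260,130,150,140,5)
g=o['eef_pos']
d=np.array([439.8,-175.1,0])-g;print('to go tool',(R.T@d).round(1))
for z in (106,161): print(proj('scene',(577,86.5,z)))
E
```

```text
t 9.55 pos [578.3  86.3 402.8] yaw_y -28.62 tilt [2.6 0.4] F [0.3  0.19 0.04] op 38.4 q [0.148 0.239 0.093 1.422 0.    2.218]
to go tool [-296.4    2.8  402.3]
[375.80920642 236.78661541]
[378.24432814 221.44445033]
```

View pics/c9.png

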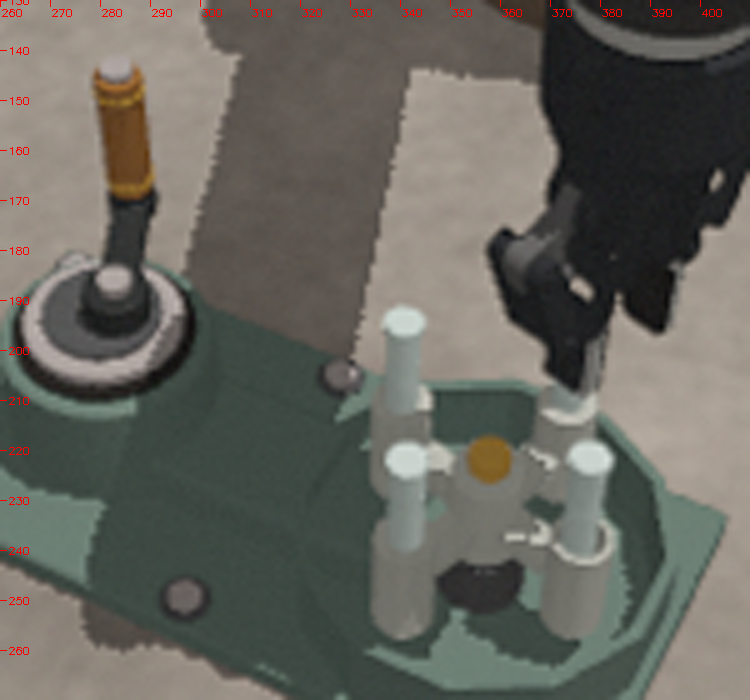

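send_rows --delta_pos '[[-0.037,0.0003,0],[-0.037,0.0003,0],[-0.037,0.0003,0],[-0.037,0.0003,0],[-0.037,0.0003,0]]' --turn '[[0,0,0],[0,0,0],[0,0,0],[0,0,0],[0,0,0]]' --grip '[60,60,60,60,60]'

```text
t: 10.15
eef_pos: [489.6, -77.9, 399.9]
orientation: [-2.7, -1.603, 0.004]
contact_force: [0.2, -1.0, -0.2]
opening: 51.3
```

send_rows --delta_pos '[[-0.037,0.0003,0],[-0.037,0.0003,0],[-0.0374,0.0004,0],[0,0,0],[0,0,0]]' --turn '[[0,0,0],[0,0,0],[0,0,0],[0,0,0.138],[0,0,0.138]]' --grip '[60,60,60,60,60]'

```text
t: 10.65
eef_pos: [437.3, -176.2, 400.0]
orientation: [-2.9, -1.204, 0.003]
contact_force: [0.4, -0.3, 1.3]
opening: 51.1
```

send_rows --delta_pos '[[0,0,0],[0,0,0],[0,0,0],[0,0,0],[0,0,0]]' --turn '[[0,0,0.138],[0,0,0.138],[0,0,0.138],[0,0,0.138],[0,0,0]]' --grip '[60,60,60,60,60]'

```text
t: 11.15
eef_pos: [438.0, -175.0, 400.1]
orientation: [-3.117, -0.38, 0.004]
contact_force: [0.4, 0.1, 0.2]
opening: 51.3
```

```bash
python3 - <<'E'
from h import *
o,R=st()
p=camera_params('wrist');cv2.imwrite('pics/w10.png',grab_frame('wrist'));np.savez('w10.npz',**p)
d=np.array([439.8,-175.1,0])-o['eef_pos'];print('to go tool',(R.T@d).round(1))
print(proj('wrist',(439.8,-175.1,202),p),proj('wrist',(508.1,-157.8,130.1),p))
E
```

```text
t 11.15 pos [ 438.  -175.   400.1] yaw_y -76.08 tilt [-2.7  1. ] F [0.39 0.11 0.22] op 51.3 q [-0.38   0.026 -0.158  1.389 -0.     2.518]
to go tool [  2.7   1.2 400.1]
[323.15335613 228.53923402] [322.47641795 115.01306296]
```

View pics/w10.png

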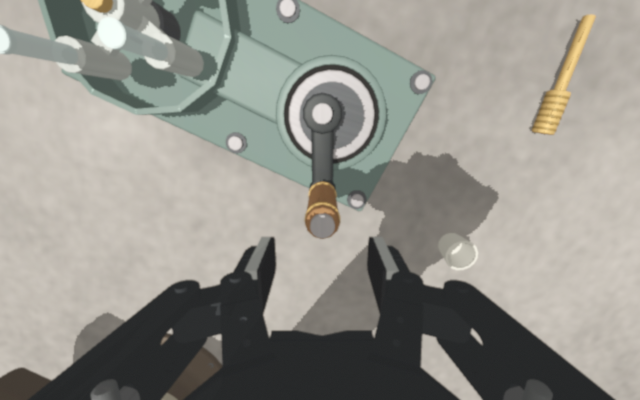

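send_rows --delta_pos '[[0.0022,0.0008,0],[0,0,0.025],[0,0,0.03],[0,0,0.024],[0,0,0]]' --turn '[[0,0,0],[0,0,0],[0,0,0],[0,0,0],[0,0,0]]' --grip '[60,60,60,60,60]'

```text
t: 11.7
eef_pos: [439.6, -174.9, 319.3]
orientation: [-3.115, -0.384, 0.008]
contact_force: [-0.1, 0.5, 0.8]
opening: 51.6
```

send_rows --delta_pos '[[0,0,0],[0,0,0]]' --turn '[[0,0,0],[0,0,0]]' --grip '[60,60]'

```text
t: 11.9
eef_pos: [441.1, -175.6, 324.1]
orientation: [3.117, 0.382, 0.003]
contact_force: [0.0, -0.1, 0.0]
opening: 51.4
```

```bash
python3 - <<'E'
from h import *
o,R=st()
for n in ('wrist','scene'): cv2.imwrite(f'pics/{n}11.png',grab_frame(n))
a=cv2.imread('pics/wrist11.png')[150:350,220:420];b=cv2.imread('pics/scene11.png')[90:220,220:350]
cv2.imwrite('pics/c11.png',np.hstack([cv2.resize(a,(400,400),interpolation=3),cv2.resize(b,(400,400),interpolation=3)]))
E
```

```text
t 11.9 pos [ 441.1 -175.6  324.1] yaw_y -76.02 tilt [ 1.8 -0.7] F [ 0.02 -0.15  0.03] op 51.4 q [-0.379  0.043 -0.307  1.219  0.     2.519]
```

View pics/c11.png

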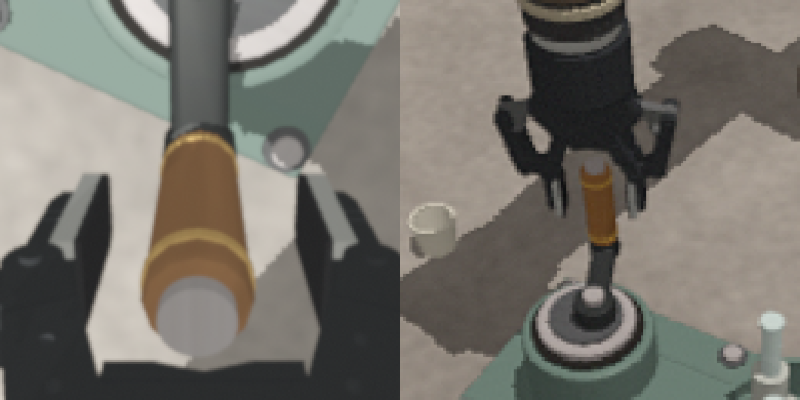

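send_rows --delta_pos '[[0,0,0],[0,0,0],[0,0,0],[0,0,0],[0,0,0]]' --turn '[[0,0,0],[0,0,0],[0,0,0],[0,0,0],[0,0,0]]' --grip '[40,34,31,29,27]' --force 20

```text
t: 12.5
eef_pos: [440.6, -175.3, 322.9]
orientation: [-3.118, -0.381, -0.0]
contact_force: [-0.7, -0.9, 1.7]
opening: 23.6
```

send_rows --delta_pos '[[0,0,0],[0,0,0],[0,0,0],[0,0,0],[0,0,0]]' --turn '[[0,0,0],[0,0,0],[0,0,0],[0,0,0],[0,0,0]]' --grip '[24,20,20,20,20]'

```text
t: 13.0
eef_pos: [440.6, -175.4, 322.8]
orientation: [3.118, 0.381, 0.0]
contact_force: [0.4, 0.2, 2.9]
opening: 23.4
```

```bash
python3 - <<'E'
from h import *
o,R=st()
print(o['eef_pos']+155*R[:,2])
E
```

```text
t 13.0 pos [ 440.6 -175.4  322.8] yaw_y -76.06 tilt [ 0.2 -0. ] F [0.41 0.22 2.88] op 23.4 q [-0.379  0.043 -0.31   1.218  0.     2.519]
[ 440.63305742 -175.37205502  167.80281741]
```

```bash
cat > plan.py <<'E'
import sys,json,numpy as np
# usage: plan.py cx cy r inc...   ; state: commanded pos
s=json.load(open('cmd.json'));P=np.array(s['P'])
cx,cy,r=map(float,sys.argv[1:4]);c=np.array([cx,cy])
th=np.arctan2(*(P-c)[::-1]);a=np.radians(13.94)
ex=np.array([np.cos(a),np.sin(a)]);ey=np.array([np.sin(a),-np.cos(a)])
rows=[]
for k in sys.argv[4:]:
    th-=float(k);Q=c+r*np.array([np.cos(th),np.sin(th)]);d=Q-P
    v=[round(d@ex/1e3,4),round(d@ey/1e3,4)];rows.append(v+[0]);P=P+1e3*(v[0]*ex+v[1]*ey)
s['P']=P.tolist();json.dump(s,open('cmd.json','w'))
for i in range(0,len(rows),5):print(json.dumps(rows[i:i+5]))
print('end P',P.round(1),'th',round(th,3))
E
echo '{"P":[440.6,-175.4]}'>cmd.json; python3 plan.py 508.1 -157.8 69.8 .04 .08 .08 .08 .06
```

```text
[[-0.0, -0.0028, 0], [0.0004, -0.0056, 0], [0.0008, -0.0055, 0], [0.0012, -0.0054, 0], [0.0013, -0.004, 0]]
end P [ 438.6 -151.9] th -3.227
```

send_rows --delta_pos '[[0,-0.0028,0],[0.0004,-0.0056,0],[0.0008,-0.0055,0],[0.0012,-0.0054,0],[0.0013,-0.004,0]]' --turn '[[0,0,0],[0,0,0],[0,0,0],[0,0,0],[0,0,0]]' --grip '[20,20,20,20,20]'

```text
t: 13.5
eef_pos: [438.5, -151.3, 322.8]
orientation: [3.118, 0.382, 0.0]
contact_force: [0.8, -1.9, 2.7]
opening: 23.4
```

send_rows --delta_pos '[[0,0,0]]' --turn '[[0,0,0]]' --grip '[20]'

```text
t: 13.6
eef_pos: [438.6, -151.2, 322.8]
orientation: [-3.118, -0.383, -0.0]
contact_force: [0.3, -0.6, 4.3]
opening: 23.7
```

```bash
python3 - <<'E'
from h import *
o,R=st()
print(o['eef_pos']+155*R[:,2])
E
python3 plan.py 508.1 -157.8 69.8 .06 .08 .08 .08 .06
```

```text
t 13.6 pos [ 438.6 -151.2  322.8] yaw_y -76.0 tilt [0.2 0.2] F [ 0.28 -0.62  4.34] op 23.7 q [-0.332  0.024 -0.33   1.217  0.     2.565]
[ 438.59345033 -151.16390796  167.800976  ]
[[0.0014, -0.0039, 0], [0.0024, -0.0051, 0], [0.0027, -0.0049, 0], [0.0031, -0.0046, 0], [0.0025, -0.0033, 0]]
end P [ 445.1 -127.8] th 2.697
```

send_rows --delta_pos '[[0.0014,-0.0039,0],[0.0024,-0.0051,0],[0.0027,-0.0049,0],[0.0031,-0.0046,0],[0.0025,-0.0033,0]]' --turn '[[0,0,0],[0,0,0],[0,0,0],[0,0,0],[0,0,0]]' --grip '[20,20,20,20,20]'

```text
t: 14.1
eef_pos: [445.2, -127.3, 322.7]
orientation: [-3.118, -0.382, 0.0]
contact_force: [-1.4, -1.2, 5.4]
opening: 23.3
```

```bash
python3 - <<'E'
from h import *
o,R=st()
E
python3 plan.py 508.1 -157.8 69.8 .07 .08 .08 .08 .07
```

```text
t 14.1 pos [ 445.2 -127.3  322.7] yaw_y -76.04 tilt [-0.  0.] F [-1.44 -1.18  5.44] op 23.3 q [-0.278  0.023 -0.331  1.217  0.     2.62 ]
[[0.0032, -0.0037, 0], [0.004, -0.0039, 0], [0.0043, -0.0035, 0], [0.0046, -0.0033, 0], [0.0042, -0.0025, 0]]
end P [ 460.7 -106.5] th 2.318
```

send_rows --delta_pos '[[0.0032,-0.0037,0],[0.004,-0.0039,0],[0.0043,-0.0035,0],[0.0046,-0.0033,0],[0.0042,-0.0025,0]]' --turn '[[0,0,0],[0,0,0],[0,0,0],[0,0,0],[0,0,0]]' --grip '[20,20,20,20,20]'

```text
t: 14.6
eef_pos: [461.0, -106.1, 322.7]
orientation: [-3.118, -0.381, 0.0]
contact_force: [-1.7, -1.1, 5.0]
opening: 23.6
```

```bash
python3 - <<'E'
from h import *
o,R=st()
E
python3 plan.py 508.1 -157.8 69.8 .07 .08 .08 .08 .07
```

```text
t 14.6 pos [ 461.  -106.1  322.7] yaw_y -76.05 tilt [-0.1  0.2] F [-1.73 -1.15  4.99] op 23.6 q [-0.226  0.041 -0.312  1.218  0.     2.672]
[[0.0044, -0.0022, 0], [0.0051, -0.0021, 0], [0.0053, -0.0017, 0], [0.0055, -0.0013, 0], [0.0048, -0.0008, 0]]
end P [483.1 -92.6] th 1.937
```

send_rows --delta_pos '[[0.0044,-0.0022,0],[0.0051,-0.0021,0],[0.0053,-0.0017,0],[0.0055,-0.0013,0],[0.0048,-0.0008,0]]' --turn '[[0,0,0],[0,0,0],[0,0,0],[0,0,0],[0,0,0]]' --grip '[20,20,20,20,20]'

```text
t: 15.1
eef_pos: [483.4, -92.1, 322.7]
orientation: [-3.118, -0.382, 0.0]
contact_force: [-1.6, -1.4, 5.7]
opening: 23.5
```

```bash
python3 - <<'E'
from h import *
o,R=st()
E
python3 plan.py 508.1 -157.8 69.8 .08 .08 .08 .08 .08
```

```text
t 15.1 pos [483.4 -92.1 322.7] yaw_y -76.04 tilt [-0.1  0.4] F [-1.61 -1.43  5.73] op 23.5 q [-0.188  0.077 -0.274  1.22   0.     2.71 ]
[[0.0056, -0.0005, 0], [0.0055, 0.0, 0], [0.0056, 0.0005, 0], [0.0055, 0.0008, 0], [0.0055, 0.0013, 0]]
end P [510.5 -88. ] th 1.537
```

send_rows --delta_pos '[[0.0056,-0.0005,0],[0.0055,0.0,0],[0.0056,0.0005,0],[0.0055,0.0008,0],[0.0055,0.0013,0]]' --turn '[[0,0,0],[0,0,0],[0,0,0],[0,0,0],[0,0,0]]' --grip '[20,20,20,20,20]'

```text
t: 15.6
eef_pos: [510.7, -87.5, 322.7]
orientation: [-3.118, -0.382, 0.001]
contact_force: [-1.7, 0.7, 5.6]
opening: 23.5
```

```bash
python3 - <<'E'
from h import *
o,R=st()
E
python3 plan.py 508.1 -157.8 69.8 .08 .08 .08 .08 .08
```

```text
t 15.6 pos [510.7 -87.5 322.7] yaw_y -76.04 tilt [-0.4  0.7] F [-1.75  0.73  5.6 ] op 23.5 q [-1.700e-01  1.260e-01 -2.190e-01  1.226e+00  1.000e-03  2.728e+00]
[[0.0053, 0.0018, 0], [0.0051, 0.0022, 0], [0.005, 0.0025, 0], [0.0047, 0.003, 0], [0.0045, 0.0033, 0]]
end P [537.5 -94.5] th 1.136
```

send_rows --delta_pos '[[0.0053,0.0018,0],[0.0051,0.0022,0],[0.005,0.0025,0],[0.0047,0.003,0],[0.0045,0.0033,0]]' --turn '[[0,0,0],[0,0,0],[0,0,0],[0,0,0],[0,0,0]]' --grip '[20,20,20,20,20]'

```text
t: 16.1
eef_pos: [537.7, -93.9, 322.7]
orientation: [-3.117, -0.382, 0.0]
contact_force: [-2.2, 0.5, 5.7]
opening: 23.4
```

```bash
python3 - <<'E'
from h import *
o,R=st()
E
python3 plan.py 508.1 -157.8 69.8 .08 .08 .08 .08 .08
```

```text
t 16.1 pos [537.7 -93.9 322.7] yaw_y -76.04 tilt [-0.3  1.2] F [-2.24  0.46  5.75] op 23.4 q [-1.730e-01  1.770e-01 -1.590e-01  1.235e+00  1.000e-03  2.725e+00]
[[0.0042, 0.0037, 0], [0.0039, 0.004, 0], [0.0036, 0.0043, 0], [0.0032, 0.0045, 0], [0.0028, 0.0048, 0]]
end P [ 559.8 -110.9] th 0.737
```

send_rows --delta_pos '[[0.0042,0.0037,0],[0.0039,0.004,0],[0.0036,0.0043,0],[0.0032,0.0045,0],[0.0028,0.0048,0]]' --turn '[[0,0,0],[0,0,0],[0,0,0],[0,0,0],[0,0,0]]' --grip '[20,20,20,20,20]'

```text
t: 16.6
eef_pos: [560.1, -110.3, 322.7]
orientation: [-3.117, -0.382, -0.0]
contact_force: [-1.6, 0.3, 5.8]
opening: 23.6
```

```bash
python3 - <<'E'
from h import *
o,R=st()
E
python3 plan.py 508.1 -157.8 69.8 .08 .08 .08 .08 .08
```

```text
t 16.6 pos [ 560.1 -110.3  322.7] yaw_y -76.03 tilt [-0.1  1.6] F [-1.64  0.26  5.81] op 23.6 q [-1.950e-01  2.240e-01 -1.020e-01  1.246e+00  2.000e-03  2.703e+00]
[[0.0025, 0.005, 0], [0.002, 0.0052, 0], [0.0016, 0.0054, 0], [0.0012, 0.0054, 0], [0.0007, 0.0055, 0]]
end P [ 573.9 -134.7] th 0.337
```

send_rows --delta_pos '[[0.0025,0.005,0],[0.002,0.0052,0],[0.0016,0.0054,0],[0.0012,0.0054,0],[0.0007,0.0055,0]]' --turn '[[0,0,0],[0,0,0],[0,0,0],[0,0,0],[0,0,0]]' --grip '[20,20,20,20,20]'

```text
t: 17.1
eef_pos: [574.3, -134.0, 322.8]
orientation: [-3.116, -0.382, -0.001]
contact_force: [-0.8, 1.0, 5.3]
opening: 23.8
```

```bash
python3 - <<'E'
from h import *
o,R=st()
E
python3 plan.py 508.1 -158 69.8 .08 .08 .08 .08 .08
```

```text
t 17.1 pos [ 574.3 -134.   322.8] yaw_y -76.02 tilt [0.4 1.8] F [-0.79  0.96  5.29] op 23.8 q [-2.300e-01  2.590e-01 -5.600e-02  1.256e+00  2.000e-03  2.668e+00]
[[0.0003, 0.0056, 0], [-0.0001, 0.0056, 0], [-0.0006, 0.0055, 0], [-0.001, 0.0055, 0], [-0.0015, 0.0054, 0]]
end P [ 577.8 -162.2] th -0.06
```

send_rows --delta_pos '[[0.0003,0.0056,0],[-0.0001,0.0056,0],[-0.0006,0.0055,0],[-0.001,0.0055,0],[-0.0015,0.0054,0]]' --turn '[[0,0,0],[0,0,0],[0,0,0],[0,0,0],[0,0,0]]' --grip '[20,20,20,20,20]'

```text
t: 17.6
eef_pos: [578.3, -161.6, 322.8]
orientation: [-3.116, -0.382, -0.002]
contact_force: [0.4, 1.0, 6.1]
opening: 23.7
```

```bash
python3 - <<'E'
from h import *
o,R=st()
E
python3 plan.py 508.1 -158 69.8 .08 .08 .08 .08 .08
```

```text
t 17.6 pos [ 578.3 -161.6  322.8] yaw_y -76.02 tilt [0.9 1.9] F [0.4  1.04 6.1 ] op 23.7 q [-2.730e-01  2.790e-01 -3.000e-02  1.261e+00  2.000e-03  2.625e+00]
[[-0.0019, 0.0053, 0], [-0.0022, 0.0051, 0], [-0.0027, 0.0048, 0], [-0.0031, 0.0047, 0], [-0.0034, 0.0044, 0]]
end P [ 570.7 -189. ] th -0.46
```

send_rows --delta_pos '[[-0.0019,0.0053,0],[-0.0022,0.0051,0],[-0.0027,0.0048,0],[-0.0031,0.0047,0],[-0.0034,0.0044,0]]' --turn '[[0,0,0],[0,0,0],[0,0,0],[0,0,0],[0,0,0]]' --grip '[20,20,20,20,20]'

```text
t: 18.1
eef_pos: [571.3, -188.4, 322.8]
orientation: [-3.117, -0.382, -0.002]
contact_force: [1.6, 1.5, 4.6]
opening: 23.4
```

```bash
python3 - <<'E'
from h import *
o,R=st()
E
python3 plan.py 508.1 -158 69.8 .08 .08 .08 .08 .08
```

```text
t 18.1 pos [ 571.3 -188.4  322.8] yaw_y -76.02 tilt [1.4 1.8] F [1.63 1.49 4.62] op 23.4 q [-3.190e-01  2.810e-01 -2.800e-02  1.262e+00  2.000e-03  2.579e+00]
[[-0.0038, 0.0041, 0], [-0.0041, 0.0038, 0], [-0.0044, 0.0034, 0], [-0.0046, 0.0031, 0], [-0.0049, 0.0028, 0]]
end P [ 553.7 -210.9] th -0.859
```

send_rows --delta_pos '[[-0.0038,0.0041,0],[-0.0041,0.0038,0],[-0.0044,0.0034,0],[-0.0046,0.0031,0],[-0.0049,0.0028,0]]' --turn '[[0,0,0],[0,0,0],[0,0,0],[0,0,0],[0,0,0]]' --grip '[20,20,20,20,20]'

```text
t: 18.6
eef_pos: [554.0, -210.7, 322.8]
orientation: [-3.118, -0.382, -0.002]
contact_force: [1.0, 2.0, 4.7]
opening: 23.6
```

```bash
python3 - <<'E'
from h import *
o,R=st()
E
python3 plan.py 508.1 -158 69.8 .08 .08 .08 .08 .08
```

```text
t 18.6 pos [ 554.  -210.7  322.8] yaw_y -76.03 tilt [1.2 0.8] F [1.04 2.01 4.69] op 23.6 q [-3.640e-01  2.640e-01 -5.000e-02  1.256e+00  1.000e-03  2.534e+00]
[[-0.0051, 0.0023, 0], [-0.0052, 0.0019, 0], [-0.0054, 0.0015, 0], [-0.0055, 0.001, 0], [-0.0056, 0.0006, 0]]
end P [ 529.4 -224.4] th -1.26
```

send_rows --delta_pos '[[-0.0051,0.0023,0],[-0.0052,0.0019,0],[-0.0054,0.0015,0],[-0.0055,0.001,0],[-0.0056,0.0006,0]]' --turn '[[0,0,0],[0,0,0],[0,0,0],[0,0,0],[0,0,0]]' --grip '[20,20,20,20,20]'

```text
t: 19.1
eef_pos: [529.4, -224.5, 322.8]
orientation: [-3.118, -0.381, -0.001]
contact_force: [1.5, 0.4, 5.7]
opening: 23.2
```

```bash
python3 - <<'E'
from h import *
o,R=st()
E
python3 plan.py 508.1 -158 69.8 .08 .08 .08 .08 .08
```

```text
t 19.1 pos [ 529.4 -224.5  322.8] yaw_y -76.05 tilt [0.9 0.3] F [1.48 0.41 5.71] op 23.2 q [-4.010e-01  2.310e-01 -9.200e-02  1.247e+00  1.000e-03  2.497e+00]
[[-0.0056, 0.0002, 0], [-0.0056, -0.0003, 0], [-0.0055, -0.0008, 0], [-0.0054, -0.0011, 0], [-0.0054, -0.0017, 0]]
end P [ 501.8 -227.5] th -1.66
```

send_rows --delta_pos '[[-0.0056,0.0002,0],[-0.0056,-0.0003,0],[-0.0055,-0.0008,0],[-0.0054,-0.0011,0],[-0.0054,-0.0017,0]]' --turn '[[0,0,0],[0,0,0],[0,0,0],[0,0,0],[0,0,0]]' --grip '[20,20,20,20,20]'

```text
t: 19.6
eef_pos: [501.6, -227.5, 322.8]
orientation: [3.118, 0.381, 0.001]
contact_force: [1.5, 0.5, 5.6]
opening: 23.5
```

```bash
python3 - <<'E'
from h import *
o,R=st()
E
python3 plan.py 508.1 -158 69.8 .08 .08 .08 .08 .08
```

```text
t 19.6 pos [ 501.6 -227.5  322.8] yaw_y -76.06 tilt [ 0.6 -0. ] F [1.46 0.45 5.63] op 23.5 q [-0.426  0.186 -0.148  1.236  0.     2.472]
[[-0.0052, -0.002, 0], [-0.005, -0.0024, 0], [-0.0048, -0.0029, 0], [-0.0046, -0.0032, 0], [-0.0043, -0.0036, 0]]
end P [ 475.3 -219.6] th -2.061
```

send_rows --delta_pos '[[-0.0052,-0.002,0],[-0.005,-0.0024,0],[-0.0048,-0.0029,0],[-0.0046,-0.0032,0],[-0.0043,-0.0036,0]]' --turn '[[0,0,0],[0,0,0],[0,0,0],[0,0,0],[0,0,0]]' --grip '[20,20,20,20,20]'

```text
t: 20.1
eef_pos: [474.9, -219.5, 322.8]
orientation: [3.118, 0.381, 0.0]
contact_force: [2.9, 0.1, 4.4]
opening: 23.3
```

```bash
python3 - <<'E'
from h import *
o,R=st()
E
python3 plan.py 508.1 -158 69.8 .08 .08 .08 .08 .08
```

```text
t 20.1 pos [ 474.9 -219.5  322.8] yaw_y -76.06 tilt [ 0.3 -0.3] F [2.86 0.15 4.45] op 23.3 q [-0.433  0.135 -0.209  1.227 -0.     2.465]
[[-0.004, -0.0039, 0], [-0.0037, -0.0042, 0], [-0.0033, -0.0045, 0], [-0.003, -0.0047, 0], [-0.0025, -0.005, 0]]
end P [ 453.9 -201.9] th -2.461
```

send_rows --delta_pos '[[-0.004,-0.0039,0],[-0.0037,-0.0042,0],[-0.0033,-0.0045,0],[-0.003,-0.0047,0],[-0.0025,-0.005,0]]' --turn '[[0,0,0],[0,0,0],[0,0,0],[0,0,0],[0,0,0]]' --grip '[20,20,20,20,20]'

```text
t: 20.6
eef_pos: [453.5, -201.7, 322.7]
orientation: [3.118, 0.381, 0.0]
contact_force: [1.1, -0.9, 4.9]
opening: 23.3
```

```bash
python3 - <<'E'
from h import *
o,R=st()
E
python3 plan.py 508.3 -158 69.7 .08 .08 .08 .08 .08
```

```text
t 20.6 pos [ 453.5 -201.7  322.7] yaw_y -76.07 tilt [ 0.1 -0.4] F [ 1.15 -0.86  4.85] op 23.3 q [-0.418  0.085 -0.265  1.22  -0.     2.48 ]
[[-0.002, -0.0052, 0], [-0.0017, -0.0053, 0], [-0.0013, -0.0055, 0], [-0.0008, -0.0055, 0], [-0.0005, -0.0055, 0]]
end P [ 441.3 -177.2] th -2.863
```

send_rows --delta_pos '[[-0.002,-0.0052,0],[-0.0017,-0.0053,0],[-0.0013,-0.0055,0],[-0.0008,-0.0055,0],[-0.0005,-0.0055,0]]' --turn '[[0,0,0],[0,0,0],[0,0,0],[0,0,0],[0,0,0]]' --grip '[20,20,20,20,20]'

```text
t: 21.1
eef_pos: [440.9, -177.1, 322.8]
orientation: [3.118, 0.381, -0.001]
contact_force: [0.5, -0.7, 5.6]
opening: 23.4
```

```bash
python3 - <<'E'
from h import *
o,R=st()
E
python3 plan.py 508.3 -158 69.7 .08 .08 .08 .08 .08
```

```text
t 21.1 pos [ 440.9 -177.1  322.8] yaw_y -76.07 tilt [-0.2 -0.9] F [ 0.54 -0.67  5.63] op 23.4 q [-3.820e-01  4.500e-02 -3.080e-01  1.218e+00 -1.000e-03  2.517e+00]
[[0.0001, -0.0056, 0], [0.0004, -0.0055, 0], [0.0009, -0.0055, 0], [0.0014, -0.0054, 0], [0.0018, -0.0053, 0]]
end P [ 439.1 -149.6] th -3.263
```

send_rows --delta_pos '[[0.0001,-0.0056,0],[0.0004,-0.0055,0],[0.0009,-0.0055,0],[0.0014,-0.0054,0],[0.0018,-0.0053,0]]' --turn '[[0,0,0],[0,0,0],[0,0,0],[0,0,0],[0,0,0]]' --grip '[20,20,20,20,20]'

```text
t: 21.6
eef_pos: [438.7, -149.4, 322.7]
orientation: [3.117, 0.381, -0.001]
contact_force: [0.7, -2.8, 5.5]
opening: 23.6
```

```bash
python3 - <<'E'
from h import *
o,R=st()
E
python3 plan.py 508.3 -158 69.7 .07 .06 .05 .04 .03
```

```text
t 21.6 pos [ 438.7 -149.4  322.7] yaw_y -76.08 tilt [-0.6 -1.1] F [ 0.7  -2.78  5.49] op 23.6 q [-3.280e-01  2.300e-02 -3.310e-01  1.217e+00 -1.000e-03  2.571e+00]
[[0.0019, -0.0045, 0], [0.0018, -0.0037, 0], [0.0018, -0.0031, 0], [0.0015, -0.0023, 0], [0.0011, -0.0018, 0]]
end P [ 443.3 -132.7] th 2.771
```

send_rows --delta_pos '[[0.0019,-0.0045,0],[0.0018,-0.0037,0],[0.0018,-0.0031,0],[0.0015,-0.0023,0],[0.0011,-0.0018,0]]' --turn '[[0,0,0],[0,0,0],[0,0,0],[0,0,0],[0,0,0]]' --grip '[20,20,20,20,20]'

```text
t: 22.1
eef_pos: [442.8, -132.6, 322.7]
orientation: [3.117, 0.381, -0.002]
contact_force: [-0.4, -1.9, 6.0]
opening: 23.7
```

```bash
python3 - <<'E'
from h import *
o,R=st()
E
python3 plan.py 508.3 -158 69.7 .03 .03 .03
```

```text
t 22.1 pos [ 442.8 -132.6  322.7] yaw_y -76.06 tilt [-0.9 -1.1] F [-0.38 -1.92  6.04] op 23.7 q [-2.910e-01  2.100e-02 -3.330e-01  1.217e+00 -1.000e-03  2.608e+00]
[[0.0013, -0.0017, 0], [0.0013, -0.0016, 0], [0.0013, -0.0016, 0]]
end P [ 445.9 -127. ] th 2.68
```

send_rows --delta_pos '[[0.0013,-0.0017,0],[0.0013,-0.0016,0],[0.0013,-0.0016,0]]' --turn '[[0,0,0],[0,0,0],[0,0,0]]' --grip '[20,20,20]'

```text
t: 22.4
eef_pos: [445.3, -127.0, 322.7]
orientation: [3.117, 0.381, -0.002]
contact_force: [-0.8, -1.6, 5.8]
opening: 23.0
```

```bash
cp cmd.json c0.json; python3 - <<'E'
from h import *
o,R=st()
E
python3 plan.py 508.3 -158 69.7 .02 .02 .02 .02 .02 .02 .02 .02 .02 .02 .02 .02 .02 .02 .02 .02 .02 .02 .02 .02 .02 .02 .02 .02 .02 .02 .02 .02 .02 .02  .02 .02 .02 .02 .02 .02 .02 .02 .02 .02 .02 .02 .02 .02 .02
```

```text
t 22.4 pos [ 445.3 -127.   322.7] yaw_y -76.07 tilt [-1.1 -1.1] F [-0.75 -1.62  5.78] op 23.0 q [-2.770e-01  2.300e-02 -3.310e-01  1.217e+00 -1.000e-03  2.621e+00]
[[0.0009, -0.0011, 0], [0.0009, -0.001, 0], [0.001, -0.001, 0], [0.001, -0.001, 0], [0.001, -0.001, 0]]
[[0.001, -0.0009, 0], [0.001, -0.001, 0], [0.0011, -0.0009, 0], [0.001, -0.0009, 0], [0.0011, -0.0009, 0]]
[[0.0011, -0.0008, 0], [0.0011, -0.0008, 0], [0.0012, -0.0008, 0], [0.0011, -0.0008, 0], [0.0012, -0.0008, 0]]
[[0.0012, -0.0007, 0], [0.0012, -0.0007, 0], [0.0012, -0.0007, 0], [0.0012, -0.0007, 0], [0.0013, -0.0006, 0]]
[[0.0012, -0.0006, 0], [0.0013, -0.0006, 0], [0.0012, -0.0006, 0], [0.0013, -0.0005, 0], [0.0013, -0.0006, 0]]
[[0.0013, -0.0004, 0], [0.0013, -0.0005, 0], [0.0014, -0.0004, 0], [0.0013, -0.0004, 0], [0.0013, -0.0004, 0]]
[[0.0014, -0.0004, 0], [0.0014, -0.0003, 0], [0.0013, -0.0003, 0], [0.0014, -0.0003, 0], [0.0014, -0.0002, 0]]
[[0.0013, -0.0002, 0], [0.0014, -0.0002, 0], [0.0014, -0.0002, 0], [0.0014, -0.0001, 0], [0.0014, -0.0001, 0]]
[[0.0014, -0.0001, 0], [0.0014, -0.0001, 0], [0.0013, 0.0, 0], [0.0014, 0.0, 0], [0.0014, 0.0001, 0]]
end P [493.8 -89.9] th 1.781
```

Proceeding in 2–3 row bites (1.4 mm each), checking the tangential force.

send_rows --delta_pos '[[0.0009,-0.0011,0],[0.0009,-0.001,0]]' --turn '[[0,0,0],[0,0,0]]' --grip '[20,20]'

```text
t: 22.6
eef_pos: [446.6, -124.5, 322.7]
orientation: [3.118, 0.381, -0.002]
contact_force: [0.1, -2.1, 5.9]
opening: 23.5
```

send_rows --delta_pos '[[0.001,-0.001,0],[0.001,-0.001,0]]' --turn '[[0,0,0],[0,0,0]]' --grip '[20,20]'

```text
t: 22.8
eef_pos: [448.0, -122.1, 322.7]
orientation: [3.118, 0.381, -0.002]
contact_force: [-0.4, -2.3, 5.7]
opening: 23.1
```

send_rows --delta_pos '[[0.001,-0.001,0],[0.001,-0.0009,0]]' --turn '[[0,0,0],[0,0,0]]' --grip '[20,20]'

```text
t: 23.0
eef_pos: [449.5, -119.8, 322.7]
orientation: [3.118, 0.381, -0.002]
contact_force: [-1.2, -1.6, 6.1]
opening: 23.5
```

send_rows --delta_pos '[[0.001,-0.001,0],[0.0011,-0.0009,0]]' --turn '[[0,0,0],[0,0,0]]' --grip '[20,20]'

```text
t: 23.2
eef_pos: [451.0, -117.4, 322.7]
orientation: [3.118, 0.381, -0.002]
contact_force: [-1.3, -0.9, 6.6]
opening: 23.3
```

send_rows --delta_pos '[[0.001,-0.0009,0],[0.0011,-0.0009,0]]' --turn '[[0,0,0],[0,0,0]]' --grip '[20,20]'

```text
t: 23.4
eef_pos: [452.6, -115.2, 322.7]
orientation: [3.118, 0.381, -0.002]
contact_force: [-1.0, -1.2, 6.5]
opening: 23.2
```

send_rows --delta_pos '[[0.0011,-0.0008,0],[0.0011,-0.0008,0]]' --turn '[[0,0,0],[0,0,0]]' --grip '[20,20]'

```text
t: 23.6
eef_pos: [454.3, -113.1, 322.7]
orientation: [3.118, 0.381, -0.002]
contact_force: [-1.2, -1.3, 6.5]
opening: 23.7
```

send_rows --delta_pos '[[0.0012,-0.0008,0],[0.0011,-0.0008,0]]' --turn '[[0,0,0],[0,0,0]]' --grip '[20,20]'

```text
t: 23.8
eef_pos: [456.2, -111.0, 322.7]
orientation: [3.118, 0.381, -0.002]
contact_force: [-1.0, -0.8, 7.0]
opening: 23.4
```

send_rows --delta_pos '[[0.0012,-0.0008,0],[0.0012,-0.0007,0]]' --turn '[[0,0,0],[0,0,0]]' --grip '[20,20]'

```text
t: 24.0
eef_pos: [458.1, -108.9, 322.7]
orientation: [3.118, 0.381, -0.002]
contact_force: [-0.9, -1.4, 6.7]
opening: 23.4
```

send_rows --delta_pos '[[0.0012,-0.0007,0],[0.0012,-0.0007,0]]' --turn '[[0,0,0],[0,0,0]]' --grip '[20,20]'

```text
t: 24.2
eef_pos: [460.1, -107.0, 322.7]
orientation: [3.118, 0.381, -0.002]
contact_force: [-2.2, -0.8, 6.3]
opening: 23.6
```

send_rows --delta_pos '[[0.0012,-0.0007,0],[0.0013,-0.0006,0]]' --turn '[[0,0,0],[0,0,0]]' --grip '[20,20]'

```text
t: 24.4
eef_pos: [462.2, -105.1, 322.7]
orientation: [3.118, 0.381, -0.002]
contact_force: [-1.7, -0.8, 6.7]
opening: 23.3
```

send_rows --delta_pos '[[0.0012,-0.0006,0],[0.0013,-0.0006,0]]' --turn '[[0,0,0],[0,0,0]]' --grip '[20,20]'

```text
t: 24.6
eef_pos: [464.3, -103.3, 322.7]
orientation: [3.118, 0.381, -0.003]
contact_force: [-1.5, -0.8, 7.1]
opening: 23.5
```

send_rows --delta_pos '[[0.0012,-0.0006,0],[0.0013,-0.0005,0]]' --turn '[[0,0,0],[0,0,0]]' --grip '[20,20]'

```text
t: 24.8
eef_pos: [466.5, -101.6, 322.7]
orientation: [3.118, 0.381, -0.003]
contact_force: [-1.2, -0.3, 6.7]
opening: 23.6
```

send_rows --delta_pos '[[0.0013,-0.0006,0],[0.0013,-0.0004,0]]' --turn '[[0,0,0],[0,0,0]]' --grip '[20,20]'

```text
t: 25.0
eef_pos: [468.8, -100.0, 322.7]
orientation: [3.118, 0.381, -0.002]
contact_force: [-1.8, -1.1, 7.4]
opening: 23.8
```

send_rows --delta_pos '[[0.0013,-0.0005,0],[0.0014,-0.0004,0]]' --turn '[[0,0,0],[0,0,0]]' --grip '[20,20]'

```text
t: 25.2
eef_pos: [471.1, -98.5, 322.7]
orientation: [3.118, 0.381, -0.003]
contact_force: [-1.2, -0.7, 7.8]
opening: 23.4
```

send_rows --delta_pos '[[0.0013,-0.0004,0],[0.0013,-0.0004,0]]' --turn '[[0,0,0],[0,0,0]]' --grip '[20,20]'

```text
t: 25.4
eef_pos: [473.5, -97.1, 322.7]
orientation: [3.118, 0.381, -0.003]
contact_force: [-1.1, -0.6, 6.7]
opening: 23.5
```

send_rows --delta_pos '[[0.0014,-0.0004,0],[0.0014,-0.0003,0]]' --turn '[[0,0,0],[0,0,0]]' --grip '[20,20]'

```text
t: 25.6
eef_pos: [476.0, -95.7, 322.7]
orientation: [3.118, 0.381, -0.003]
contact_force: [-2.6, 0.8, 7.8]
opening: 23.6
```

send_rows --delta_pos '[[0.0013,-0.0003,0],[0.0014,-0.0003,0]]' --turn '[[0,0,0],[0,0,0]]' --grip '[20,20]'

```text
t: 25.8
eef_pos: [478.5, -94.5, 322.7]
orientation: [3.118, 0.381, -0.003]
contact_force: [-1.6, -0.5, 7.8]
opening: 23.2
```

send_rows --delta_pos '[[0.0014,-0.0002,0],[0.0013,-0.0002,0]]' --turn '[[0,0,0],[0,0,0]]' --grip '[20,20]'

```text
t: 26.0
eef_pos: [481.0, -93.4, 322.7]
orientation: [3.118, 0.381, -0.003]
contact_force: [-2.0, -0.4, 6.9]
opening: 23.1
```

send_rows --delta_pos '[[0.0014,-0.0002,0],[0.0014,-0.0002,0]]' --turn '[[0,0,0],[0,0,0]]' --grip '[20,20]'

```text
t: 26.2
eef_pos: [483.6, -92.4, 322.7]
orientation: [3.118, 0.381, -0.003]
contact_force: [-1.4, 0.3, 6.8]
opening: 23.3
```

send_rows --delta_pos '[[0.0014,-0.0001,0],[0.0014,-0.0001,0]]' --turn '[[0,0,0],[0,0,0]]' --grip '[20,20]'

```text
t: 26.4
eef_pos: [486.1, -91.5, 322.6]
orientation: [3.118, 0.381, -0.004]
contact_force: [-4.7, -0.6, 8.3]
opening: 23.4
```

send_rows --delta_pos '[[0.0007,-0.0001,0]]' --turn '[[0,0,0]]' --grip '[20]'

```text
t: 26.5
eef_pos: [486.6, -91.3, 322.6]
orientation: [3.118, 0.381, -0.005]
contact_force: [-5.2, -0.5, 8.7]
opening: 24.0
```

```bash
python3 - <<'E'
from h import *
o,R=st()
E
```

```text
t 26.5 pos [486.6 -91.3 322.6] yaw_y -76.07 tilt [-2.8 -0.7] F [-5.21 -0.55  8.71] op 24.0 q [-1.850e-01  8.400e-02 -2.670e-01  1.223e+00 -1.000e-03  2.713e+00]
```

send_rows --delta_pos '[[0.0006,0,0],[0,0,0]]' --turn '[[0,0,0],[0,0,0]]' --grip '[20,20]'

```text
t: 26.7
eef_pos: [487.0, -91.2, 322.6]
orientation: [3.118, 0.381, -0.005]
contact_force: [-5.5, -0.7, 9.2]
opening: 23.8
```

send_rows --delta_pos '[[0,0,0]]' --turn '[[0,0,0]]' --grip '[20]'

```text
t: 26.8
eef_pos: [486.9, -91.2, 322.6]
orientation: [3.118, 0.381, -0.005]
contact_force: [-4.4, -1.0, 8.7]
opening: 23.6
```

send_rows --delta_pos '[[-0.0006,0,0],[-0.0006,0,0],[0,0,0]]' --turn '[[0,0,0],[0,0,0],[0,0,0]]' --grip '[20,20,20]'

```text
t: 27.1
eef_pos: [486.0, -91.5, 322.7]
orientation: [3.118, 0.381, -0.004]
contact_force: [-3.7, 0.3, 8.2]
opening: 23.4
```

send_rows --delta_pos '[[-0.0006,0,0],[0,0,0],[0,0,0],[0,0,0],[0,0,0]]' --turn '[[0,0,0],[0,0,0],[0,0,0],[0,0,0],[0,0,0]]' --grip '[20,24,28,32,36]'

```text
t: 27.6
eef_pos: [486.1, -91.5, 321.8]
orientation: [-3.118, -0.381, 0.003]
contact_force: [0.0, 0.3, -0.7]
opening: 30.5
```

send_rows --delta_pos '[[0,0,0],[0,0,0],[0,0,0]]' --turn '[[0,0,0],[0,0,0],[0,0,0]]' --grip '[48,60,60]'

```text
t: 27.9
eef_pos: [486.5, -91.7, 322.5]
orientation: [-3.118, -0.381, 0.001]
contact_force: [-0.7, 0.3, 0.1]
opening: 51.4
```

```bash
python3 - <<'E'
from h import *
o,R=st()
for n in ('wrist','scene'): cv2.imwrite(f'pics/{n}12.png',grab_frame(n))
a=cv2.imread('pics/wrist12.png')[150:350,220:420];b=cv2.imread('pics/scene12.png')[90:270,230:410]
cv2.imwrite('pics/c12.png',np.hstack([cv2.resize(a,(400,400),interpolation=3),cv2.resize(b,(400,400),interpolation=3)]))
E
```

```text
t 27.9 pos [486.5 -91.7 322.5] yaw_y -76.06 tilt [-0.5  0.1] F [-0.73  0.29  0.12] op 51.4 q [-0.186  0.083 -0.268  1.22  -0.     2.712]
```

View pics/c12.png

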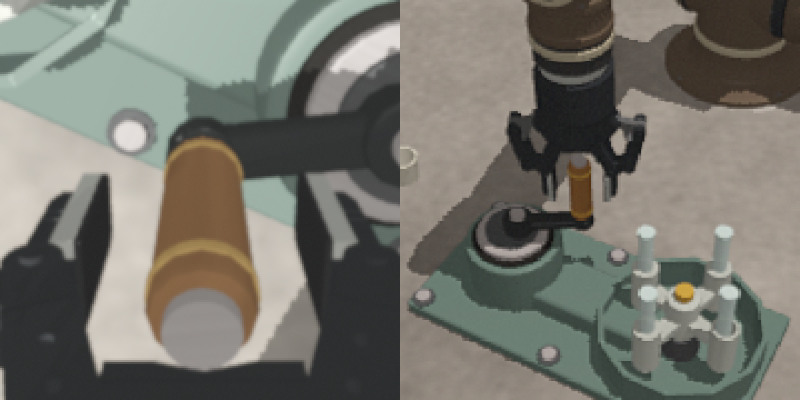

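Released cleanly. I lift straight up, clear of the sleeve, then check.

send_rows --delta_pos '[[0,0,-0.02],[0,0,-0.03],[0,0,-0.04],[0,0,-0.04],[0,0,0]]' --turn '[[0,0,0],[0,0,0],[0,0,0],[0,0,0],[0,0,0]]' --grip '[60,60,60,60,60]'

```text
t: 28.5
eef_pos: [486.9, -91.7, 458.3]
orientation: [3.116, 0.381, 0.013]
contact_force: [0.9, 0.7, 0.1]
opening: 51.0
```

send_rows --delta_pos '[[-0.03,0,0],[-0.04,0,0],[-0.04,0,0],[-0.03,0,0],[0,0,0]]' --turn '[[0,0,0],[0,0,0],[0,0,0],[0,0,0],[0,0,0]]' --grip '[60,60,60,60,60]'

```text
t: 29.0
eef_pos: [347.7, -125.5, 453.1]
orientation: [3.118, 0.378, 0.0]
contact_force: [0.7, 0.4, -0.1]
opening: 51.2
```

```bash
python3 - <<'E'
from h import *
o,R=st()
for n in ('scene','top'): cv2.imwrite(f'pics/{n}13.png',grab_frame(n))
crop('pics/scene13.png','pics/s13.png',230,110,180,150,4)
crop('pics/top13.png','pics/t13.png',245,150,160,100,5)
E
```

```text
t 29.0 pos [ 347.7 -125.5  453.1] yaw_y -76.18 tilt [ 0.3 -0.6] F [ 0.71  0.44 -0.09] op 51.2 q [-0.346 -0.162 -0.215  1.517 -0.     2.554]
```

View pics/s13.png

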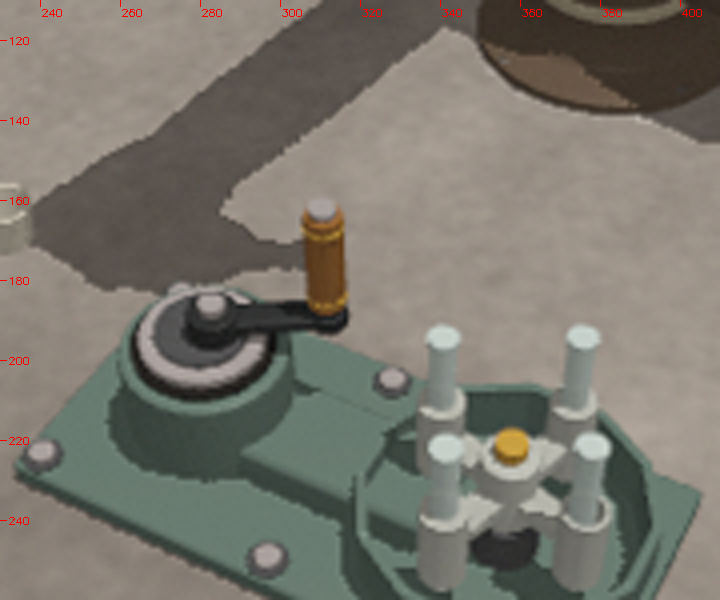

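View pics/t13.png

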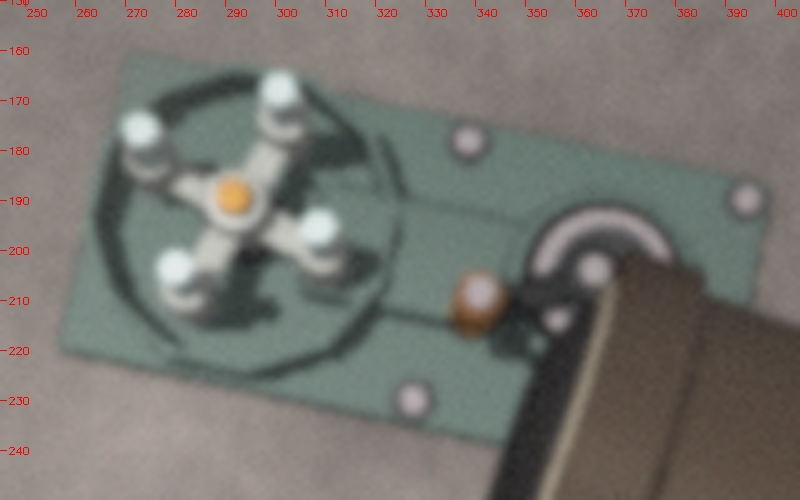

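View pics/scene13.png

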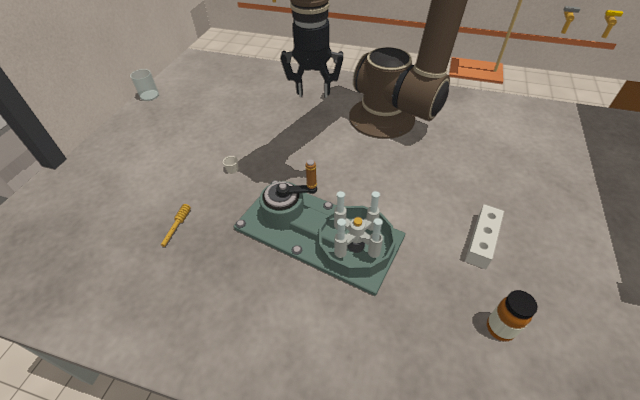

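```bash
python3 - <<'E'
from h import *
S,r=tri([('scene',(310,161.75)),('top',(340.5,207.9))]);print(S,r)
C,r2=tri([('scene',(230+210.5/4-.5,110+302/4-.5)),('top',(245+594/5-.5,150+269/5-.5))]);print(C,r2)
T,r3=tri([('scene',(230+592/4-.5,110+446/4-.5)),('top',(245+141/5-.5,150+130/5-.5))]);print('tube top',T,r3)
def ang(a,b):return np.arctan2(a[1]-b[1],a[0]-b[0])
s=ang((439.8,-175.1),(508.1,-157.8))
print('travel',2*np.pi+((s-ang(S,C))%(2*np.pi)))
c=np.array([508.3,-158])
for P in [(481,-93.4),(483.6,-92.4),(486.1,-91.5),(487,-91.2)]: print(P,ang(P,c)-ang(S,c))
E
```

```text
[483.51401776 -92.28463587 201.59598023] [0.3, 0.3]
[ 507.6312578  -157.70901822  130.49426795] [0.6, 0.6]
tube top [576.02493906  84.76559248 160.68960819] [0.0, 0.0]
travel 7.748886061729984
(481, -93.4) 0.039163242108998686
(483.6, -92.4) -0.0005669023922350025
(486.1, -91.5) -0.0384717397787826
(487, -91.2) -0.05200279349086978
```

```bash
python3 -c "
from station import *
print(finish_job())"
```

```text
the job is handed in; nothing more can be done
None
```

The tube is in the empty rotor cup and the crank is wound to its stop. I let go, backed the arm clear and handed the job in at about 29 s of the 72 s allowed. `finish_job` gave no verdict, so the checks below are my own.

- **Tube:** it bottomed at the expected depth with about 3.5 N. Afterwards its top measured 160.7 mm high against about 161 mm expected. In x and y it was about 2 mm from the measured cup centre.
- **Spindle axis:** I measured it in the images and found it about 9.5 mm off the housing centre, which agrees with the 9 mm given. The turning forces confirmed it, with about 2 N of drag and a sideways force of up to about 1.5 N.
- **Winding:** I held the sleeve the whole way. Over the last 2.5–3 mm the force rose from about 1.5 N to 5.5 N at 7.8 rad of travel, which I took as the stop. The highest sideways force I read was about 5.5 N, or 2.2 mm on the mount. The limit is 10 N, or 4 mm. I read forces only at the end of each move, so brief peaks in between would not show.
- **After release:** the images put the crank's total travel at about 7.75 rad. The sleeve stood within about 1.5 mm of where the stop was felt, roughly 0.02 rad, against the 0.08 rad allowed. I could not read the crank joint directly.
- **Bystanders:** the crucible, borer and jar look unmoved in the final scene picture. I compared them by eye and did not measure them.

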